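Empty the tipping parts tray into the blue bin

TASK

Empty the gearbox parts from the tipping tray into the blue bin: fold the tray's gate on the blue bin's side fully down so that it makes a spout, then tip that end down until all three parts have slid out into the blue bin, and finally set the tray level again. Tilt the tray only by its yellow tabs, not by its gates, floor or far wall; leave the other gate shut, do not touch the parts with the gripper, and do not bump the lamp bar above the tabs or disturb the flange, wrench and bottle.

Things in the scene. Friction and masses are not known exactly. Their poses are not given: they have to be found in the camera images.
- stand: Grey steel stand fixed to the bench, base plate 260 x 170 x 12 mm. Origin: centre of its underside. x points away from the robot, y along the tray to its left end, z up. Two cheek plates (outer faces at x +-81 mm, 70 mm wide in y) carry the tray pivot 160 mm above the bench; the pivot axis runs along the stand's x through its middle.
- tray (a joint): Tilt of the steel tray about its pivot (rad): 0 level (as at the start), positive with the left (stand +y) end down, negative with the right end down, stops at +-0.42. The pivot is stiff: the tray stays where it is left; about 10 N down on a tab moves it. The parts begin to slide at about 0.17 to 0.27 rad.
- tray_mid (a point): Middle of the tray floor's top face, on the pivot axis, 160 mm above the bench; y along the tray. Inside, the tray is 120 mm wide (x) and 260 mm long (130 mm either side of the pivot). Its two long walls rise 45 mm above the floor and are 4 mm thick; its two ends are closed by gates. (Rules call the floor tray_c0, the far wall tray_c2.)
- tab_left (a point): Middle of the top face of the yellow push tab at the tray's left end, 31 x 40 x 5 mm, sticking out towards the robot from the near long wall's rim. In the stand's frame with the tray level: x -82, y +120, z 205 mm; it moves with the tray (rises or drops about 50 mm at the stops).
- tab_right (a point): The same at the right end: x -82, y -120, z 205 mm with the tray level.
- gate_left (a joint): Gate closing the tray's left end (rad): 0 upright (shut), 1.57 folded outward and down, flush with the tray floor, as a spout. Hinged along its lower edge, at floor height, 130 mm left of the pivot; light friction (about 1 N at the handle) holds it anywhere. Starts shut or ajar by up to 0.25. Grey plate 119 mm wide, 44 mm high, 3 mm thick, with a red handle.
- handle_left (a point): On the inner face of the left gate's red handle, 70 mm from the gate's hinge line and 35 mm to the far side (stand +x) of the tray's middle. The handle is an upright plate 36 mm wide, 4 mm thick, reaching 44 to 78 mm from the hinge line, so it stands above the tray walls when the gate is shut.
- gate_right (a joint): The same for the right end gate, folding outward to the right.
- handle_right (a point): The same point on the right gate's red handle.
- lamp: Work lamp fixed to the stand, same origin: a bar 42 mm wide (x), 340 mm long (y), underside 400 mm and top 418 mm above the bench, centred at stand x -82 mm, right above the tabs, on a mast 16 x 30 mm at x -98, y 0. A tool pointing straight down on a tab would hit the bar; one leaning back towards the robot (about 40 degrees) passes below it.
- gear: Dark steel spur gear, 53 mm across, 14 mm thick, about 0.19 kg, lying in the tray. Origin at the centre of its underside.
- bearing: Bright steel bearing, 42 mm across, 13 mm thick, about 0.09 kg, lying in the tray. Origin at the centre of its underside.
- hub: Brass hub: flange 44 mm across, 7 mm thick, with a boss 26 mm across, 22 mm high in all, about 0.12 kg, lying in the tray, flange down. Origin at the centre of its underside.
- bin_blue: Blue open bin standing under one end of the tray (left or right), held to the bench: 170 mm (x) x 200 mm (y) x 55 mm high, walls 4 mm. Origin at the centre of its underside, about 215 mm from the stand's middle along the stand's y.
- bin_grey: Grey bin of the same size under the other end; stays empty.
- flange: Dark steel flange cover on the bench, 100 mm across, 30 mm high; leave alone. Origin at the centre of its underside.
- wrench: Wrench lying on the bench, about 170 mm long; leave alone.
- oil_bottle: White bottle with red cap, 70 mm across, 170 mm high, standing on the bench; leave alone. Origin at the centre of its underside.
Not all that is in view belongs to the job. There is more than one size of the hub; the job needs the smaller.

How it is judged:
By the outcome, as a careful person would: the job done as asked, in the order asked, and still so for the second after the job is handed in, with the robot touching nothing.
It also fails if it takes over 69 s, if anything falls off the work surface, if the arm or the gripper's body presses on something with over 40 N, if the wrist force passes 120 N, or if a joint passes its speed limit or range.

ROBOT

A 7-joint arm with a two-finger parallel gripper is mounted at the origin on the work surface. World frame = base frame: x ahead of the robot, y to its left, z up, the work surface at z = 0. Lengths are in m, angles in rad, forces in N, time in s.
With the tool pointing down it reaches from about 0.4 to 0.85 m from the base axis. Payload 10.4 kg.
Tool frame: the origin (TCP) lies midway between the tips of the shut fingers; the grasp point (between the pads) lies 19 mm behind it (grip_point_offset is the distance from the TCP to the grasp point, in m); z points along the fingers, y is the direction in which the jaws open and shut (so a half turn about z gives the same grasp; the last joint's range is limited). The gripper opens to 87 mm and grips with 3 to 60 N. Pads are 19 mm wide; open, the fingers measure 117 mm over their backs; the gripper's body (75 mm by 190 mm) begins 51 mm behind the grasp point.
Start: joints at [1.292, 0.332, -0.065, 1.46, 0.022, 1.35, -0.088], TCP at [0.158, -0.605, 0.223] pointing down, gripper open.
Joint ranges: [-2.6, 2.6], [-0.5, 2.12], [-1.47, 1.34], [0.16, 2.42], [-1.27, 4.41], [0.06, 2.06], [-2.6, 2.6]. Speed limits (rad/s): [2.22, 2.22, 2.79, 2.79, 3.14, 3.14, 3.14].

INTERFACE

Orientations are given as a unit quaternion [x, y, z, w].
In Python, from bench import read_state, camera, close_job, recognise, masks_of, grip_point_offset gives the robot as it stands.
- The arm moves only by the tool play_rows, never from a script. Its argument "moves" is a list of rows, each a list of 3 entries, a list of its own where there are three numbers: the shift along the tool's x, y, z in cm, then the turn, a rotation vector about the tool's x, y, z in rad, then the finger opening in cm, from 0 to 8.7. In form: [[[dx, dy, dz], [ax, ay, az], jaw], ...]. A call has 1 to 8 rows; each row is the pose to reach, as a shift and turn from the pose commanded when the call began, along the tool's axes at that moment; what a row does not reach only later rows make up. A row lasts 1/8 s, in which the tool goes at most 62.5 mm and 10.7 degrees, less where a joint would pass 70% of its speed; a pose out of reach is approached as far as the arm can. A call with a gripper value outside its range is refused whole. The fingers move at their own pace and stop on an object; "grip_force" is the grip in N (left out, the last holds). Time passes only in rows, so rows that repeat a pose let the fingers close. It gives the time, the measured TCP pose, the force and the opening at its end, in the units of the state.
- read_state(): the state, without advancing time (a new reading comes with each control period).
- camera(name): name is "scene" or "top" or "wrist"; returns a dict with "frame" (400x640x3 uint8, red, green, blue), "intrinsics" (3x3 intrinsics, pixels), "camera_from_world" (4x4, takes a point from world to camera coordinates). Camera axes: x right, y down, z forward; pixel columns grow to the right and rows downward; lengths in m; the calibration is good to about 2 mm. A picture is of the moment at which its call begins. There is no depth.
- close_job(): hands the job in, once; it reports no verdict.
Trained networks look in a picture, given as the dict that the camera call returned (one of the last four; its "shot" number tells which), for a name from the list of things; names that differ only in an ending like _2 or _b are one class to them, and where a whole thing is asked for, a point or a joint stands for the part that bears it (a point fixed in the world has none). Each returns a list of dicts, best first, with "conf" (0 to 1); they miss things now and then, are a little off and sometimes report something else, mostly with a low value. They report only what shows in the picture. A call takes as long as a camera call. They do not tell look-alikes from the thing itself.
- recognise(picture, query): "at" ([column, row] in pixels, amid what is visible of it).
- masks_of(picture, query): "region" (400x640 bool, what is visible of it) and "at" ([column, row] in pixels, amid what is visible of it).
The state is a dict: "time": time; "joint_positions": joint angles; "joint_vel": joint speeds; "joint_torque": joint torques, N m; "ee_pos": TCP position; "eef_rot": TCP orientation; "ft_force": force on the tool from outside, world axes, zero at the start; "torque": the same for the moment, N m; "width": finger opening in m.
Only numpy, scipy, OpenCV 4.12 (cv2) and the standard library are available. Lean on these libraries where they do the work, as an engineer would, in place of code of your own. Each camera call takes 0.05 s, during which the arm holds its last target.

## Working session

There is one attempt and no reset: what is moved stays moved. The work goes in short steps, Python scripts to look and compute and a tool call to move; the robot and the scene stay as the last step left them, time stands still between calls to the robot, and variables do not carry over. Pictures are saved under pics/ and viewed, and the job is handed in when it is done.

Besides the shell and the picture viewer there is one more tool, called after ">>>" as a command line: name --argument value ..., lists and objects as JSON in quotes. play_rows: Moves the arm, as the interface text tells. Its arguments: {"type":"object","properties":{"moves":{"type":"array","items":{"type":"array"}},"grip_force":{"type":"number"}},"required":["moves"]}

```bash
ls; mkdir -p pics
python3 - <<'E'
from bench import *
import cv2
s=read_state()
for k in s: print(k,s[k])
print(grip_point_offset if not callable(grip_point_offset) else grip_point_offset())
for n in ["scene","top","wrist"]:
    p=camera(n); cv2.imwrite(f"pics/{n}0.png",p["frame"][:,:,::-1])
    print(n,p["intrinsics"],p["camera_from_world"])
E
```

```text
pics
time 0.0
joint_positions [ 1.29241001  0.33287913 -0.06469881  1.46094865  0.02161561  1.34987672
 -0.08847619]
joint_vel [-0.00044238  0.00064791  0.00042079 -0.00112637 -0.00086073  0.00113594
 -0.00164344]
joint_torque [-8.67384115e-04 -6.23263764e+01  2.37506378e-02 -3.89886940e+01
 -6.13763882e-02  3.99234553e-02  1.64228986e-04]
ee_pos [ 0.15802064 -0.60429739  0.2217459 ]
eef_rot [ 9.91829549e-01  1.27568196e-01 -1.30089916e-04 -6.95843944e-04]
ft_force [-0.21387014  0.40094572 -0.05799109]
torque [-0.05083856 -0.011676   -0.00624244]
width 0.0870281443896156
0.0187
scene [[469.32603885   0.         315.29205692]
 [  0.         469.32603885 200.35243302]
 [  0.           0.           1.        ]] [[ 2.74488857e-01  9.61589186e-01  1.45066658e-03 -5.36556653e-03]
 [ 6.25305181e-01 -1.77348973e-01 -7.59961033e-01 -1.93525739e-01]
 [-7.30513037e-01  2.09507945e-01 -6.49967017e-01  1.70549581e+00]
 [ 0.00000000e+00  0.00000000e+00  0.00000000e+00  1.00000000e+00]]
top [[457.64568908   0.         315.05845875]
 [  0.         457.64568908 205.65921175]
 [  0.           0.           1.        ]] [[-1.40761616e-03 -9.99794727e-01 -2.02119162e-02 -8.80580493e-02]
 [-9.91339158e-01  4.04935625e-03 -1.31264150e-01  4.81067482e-01]
 [ 1.31319050e-01  1.98520945e-02 -9.91141363e-01  1.56251704e+00]
 [ 0.00000000e+00  0.00000000e+00  0.00000000e+00  1.00000000e+00]]
wrist [[278.72506548   0.         315.63353632]
 [  0.         278.72506548 199.94275153]
 [  0.           0.           1.        ]] [[ 0.25454594 -0.9670597  -0.00137712 -0.62295982]
 [-0.9347646  -0.24640978  0.25592452 -0.03125435]
 [-0.24783363 -0.06385726 -0.96669579  0.38975595]
 [ 0.          0.          0.          1.        ]]
```

View pics/scene0.png

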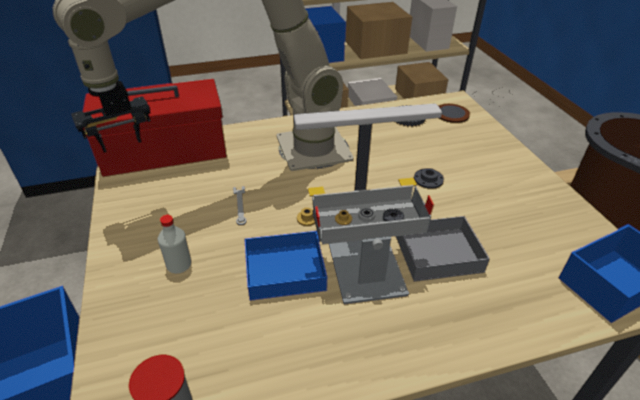

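View pics/top0.png

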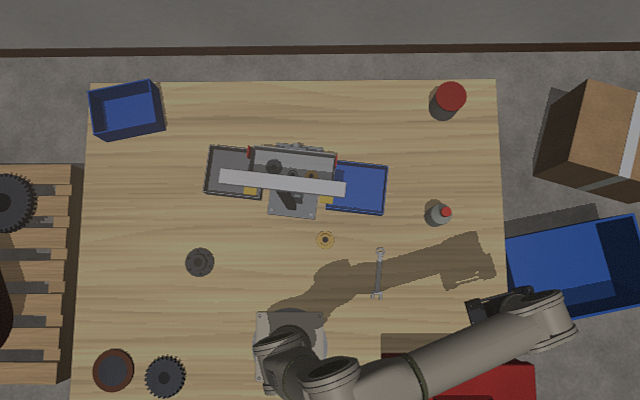

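View pics/wrist0.png

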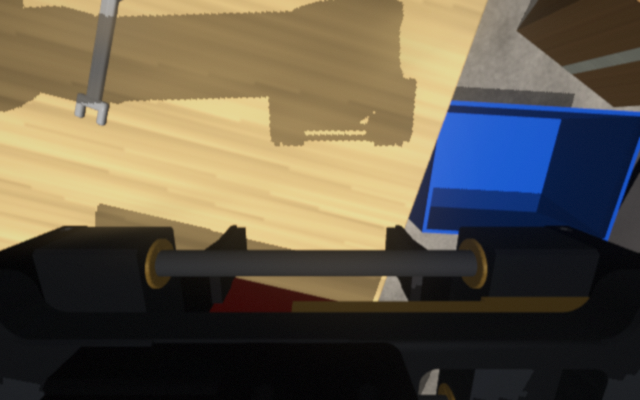

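Blue bin is on the robot's right (stand −y): scene (285,265), top (357,188). So this is gate_right and tab_right. Next I fit the stand pose.

Run:
```python
from bench import *
import cv2
ps=camera("scene"); pt=camera("top")
for p,n in((ps,"scene"),(pt,"top")):
    for q in ["tab_left","tab_right","handle_left","handle_right","lamp","stand","bin_blue","bin_grey","gear","bearing","hub","flange","oil_bottle","wrench"]:
        r=recognise(p,q); print(n,q,[(round(d["conf"],2),[round(float(v)) for v in d["at"]]) for d in r[:3]])
a=ps["frame"][90:310,230:500,::-1]; cv2.imwrite("pics/sc1.png",cv2.resize(a,None,fx=2.9,fy=2.7,interpolation=cv2.INTER_CUBIC))
a=pt["frame"][130:260,190:400,::-1]; cv2.imwrite("pics/tc1.png",cv2.resize(a,None,fx=3.8,fy=3.8,interpolation=cv2.INTER_CUBIC))
```

```text
scene tab_left [(0.88, [372, 212])]
scene tab_right [(0.86, [375, 208]), (0.48, [318, 219])]
scene handle_left [(0.95, [424, 204]), (0.31, [281, 263])]
scene handle_right [(0.53, [317, 218])]
scene lamp [(0.65, [362, 118]), (0.58, [368, 211]), (0.55, [283, 263])]
scene stand [(0.66, [366, 220])]
scene bin_blue [(0.86, [285, 263])]
scene bin_grey [(0.58, [443, 255])]
scene gear [(0.59, [390, 216])]
scene bearing [(0.69, [368, 215])]
scene hub [(0.67, [307, 217]), (0.55, [342, 219])]
scene flange [(0.97, [428, 179]), (0.74, [366, 215])]
scene oil_bottle [(0.68, [174, 247])]
scene wrench [(0.66, [374, 207]), (0.57, [240, 206])]
top tab_left [(0.93, [292, 165]), (0.69, [293, 178])]
top tab_right [(0.97, [294, 162])]
top handle_left [(0.62, [297, 163]), (0.45, [250, 158])]
top handle_right []
top lamp []
top stand [(0.72, [289, 174])]
top bin_blue [(0.56, [362, 186])]
top bin_grey [(0.85, [224, 168])]
top gear [(0.61, [273, 166]), (0.58, [223, 171])]
top bearing [(0.57, [289, 171])]
top hub [(0.67, [323, 238])]
top flange [(0.94, [201, 260])]
top oil_bottle [(0.83, [439, 216]), (0.66, [335, 167]), (0.32, [311, 175])]
top wrench [(0.65, [379, 270])]
```

View pics/sc1.png

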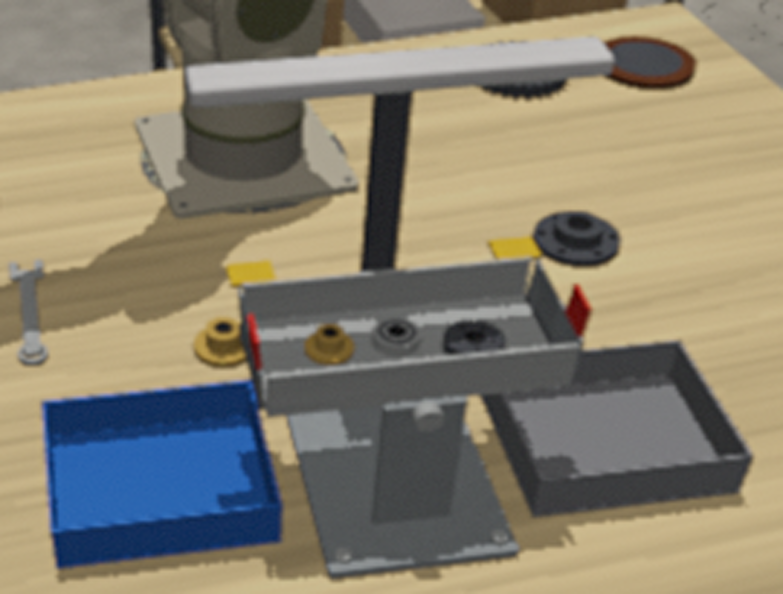

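View pics/tc1.png

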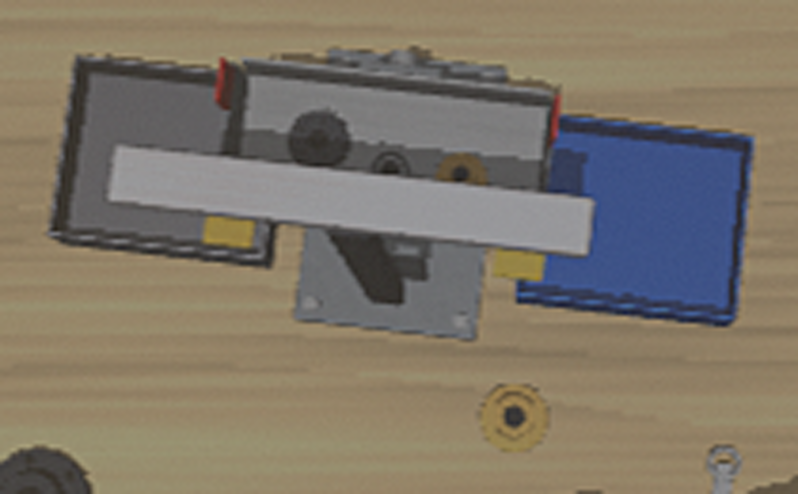

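Hub candidates: brass in the tray at scene (342,218), and a bigger one on the bench at scene (307,216) / top (325,239). The one in the tray is the job's, and the other stays. Blue bins: under the tray at (285,265), and others at (605,270) and on the floor, which are ignored. Now fitting the stand pose.

```bash
cat > h.py <<'E'
import numpy as np, json
from scipy.spatial.transform import Rotation as R
def proj(p,X):
    X=np.atleast_2d(X); T=p["camera_from_world"]; K=p["intrinsics"]
    c=X@T[:3,:3].T+T[:3,3]; u=c@K.T; return u[:,:2]/u[:,2:]
def stand(pose):
    x,y,th=pose; c,s=np.cos(th),np.sin(th)
    Rm=np.array([[c,-s,0],[s,c,0],[0,0,1]]); return lambda P:(np.atleast_2d(P)/1000.)@Rm.T+[x,y,0]
E
python3 - <<'E'
from bench import *
from h import *
import cv2
from scipy.optimize import least_squares
ps=camera("scene"); pt=camera("top")
S=[((-82,-120,205),(250,273)),((-82,120,205),(515,247)),((-103,-170,418),(190,68)),((-103,170,418),(598,39)),((-61,-170,400),(190,103)),((-61,170,400),(613,70)),((130,-85,6),(332,575)),((130,85,6),(517,550))]
T=[((-61,170,418),(115,145)),((-61,-170,418),(594,199)),((-103,-170,418),(590,255)),((-103,170,418),(108,200)),((-130,85,12),(295,318)),((-130,-85,12),(475,338))]
Sx=np.array([a for a,b in S],float); Su=np.array([(230+b[0]/2.9,90+b[1]/2.7) for a,b in S])
Tx=np.array([a for a,b in T],float); Tu=np.array([(190+b[0]/3.8,130+b[1]/3.8) for a,b in T])
f=lambda q:np.concatenate([(proj(ps,stand(q)(Sx))-Su).ravel(),(proj(pt,stand(q)(Tx))-Tu).ravel()])
r=least_squares(f,[0.6,-0.05,-0.1],loss="soft_l1")
print(r.x, np.round(f(r.x).reshape(-1,2),1))
np.save("pose.npy",r.x); st=stand(r.x)
for n,P in dict(tabR=(-82,-120,205),tabL=(-82,120,205),hR=(35,-130,230),hL=(35,130,230),lampR=(-82,-170,400),lampL=(-82,170,400),mid=(0,0,160)).items(): print(n,st(P).round(4))
# overlay
for p,n in((ps,"s"),(pt,"t")):
    im=p["frame"][:,:,::-1].copy(); im=cv2.resize(im,None,fx=4,fy=4,interpolation=cv2.INTER_CUBIC)
    def box(lo,hi,c):
        C=np.array([[a,b,d] for a in(lo[0],hi[0]) for b in (lo[1],hi[1]) for d in (lo[2],hi[2])],float)
        u=(proj(p,st(C))*4+1.5).astype(int)
        for i in range(8):
            for k in(1,2,4):
                if not i&k: cv2.line(im,tuple(map(int,u[i])),tuple(map(int,u[i|k])),c,1,cv2.LINE_AA)
    box((-103,-170,400),(-61,170,418),(0,255,0)); box((-64,-130,157),(64,130,205),(255,0,255))
    box((-130,-85,0),(130,85,12),(255,255,0)); box((-97,-140,200),(-66,-100,205),(0,0,255)); box((-97,100,200),(-66,140,205),(0,0,255))
    box((17,-134,204),(53,-130,238),(0,255,255));box((17,130,204),(53,134,238),(0,255,255))
    box((-85,-315,0),(85,-115,55),(255,255,255))
    c=im[90*4:310*4,230*4:500*4] if n=="s" else im[130*4:250*4,195*4:395*4]
    cv2.imwrite(f"pics/ov_{n}.png",cv2.resize(c,None,fx=.72,fy=.68) if n=="s" else c)
E
```

```text
[ 0.57405826 -0.01927023 -0.11704437] [[ 0.  -1.4]
 [-0.6 -1. ]
 [-2.2 -1.7]
 [-0.  -2.5]
 [ 0.4  1.9]
 [-0.1  1.7]
 [-0.9  0.3]
 [ 1.   0.8]
 [-0.3 -0.7]
 [ 0.4 -0.9]
 [-0.2 -0. ]
 [-0.7  0.3]
 [-0.6  0.2]
 [-0.1  0.4]]
tabR [[ 0.4786 -0.1289  0.205 ]]
tabL [[0.5066 0.1095 0.205 ]]
hR [[ 0.5936 -0.1525  0.23  ]]
hL [[0.624  0.1058 0.23  ]]
lampR [[ 0.4728 -0.1785  0.4   ]]
lampL [[0.5125 0.1591 0.4   ]]
mid [[ 0.5741 -0.0193  0.16  ]]
```

View pics/ov_s.png

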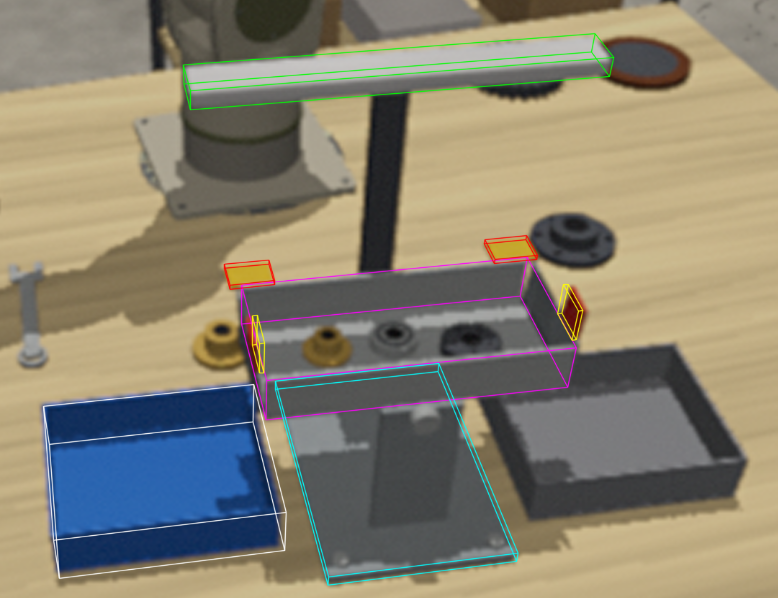

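View pics/ov_t.png

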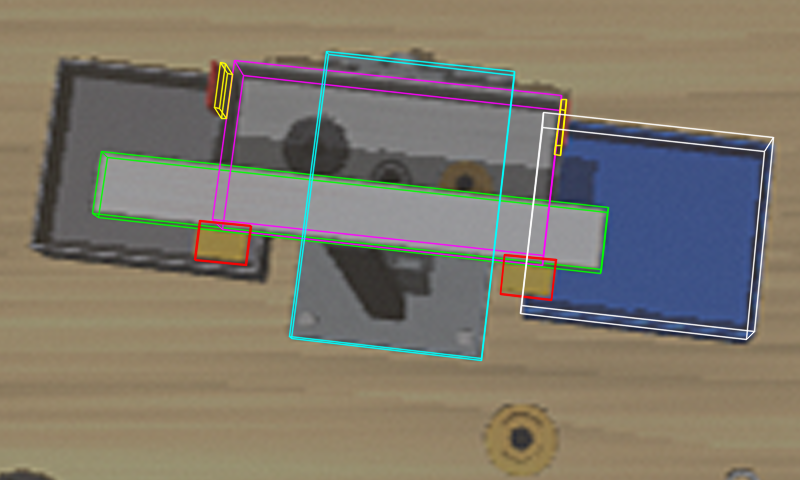

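Run:
```python
from bench import *
from h import *
import cv2
ps=camera("scene"); pt=camera("top")
cv2.imwrite("pics/arm_s.png",cv2.resize(ps["frame"][0:180,40:360,::-1],None,fx=2.5,fy=2.5,interpolation=cv2.INTER_CUBIC))
cv2.imwrite("pics/arm_t.png",cv2.resize(pt["frame"][260:400,240:600,::-1],None,fx=2.2,fy=2.2,interpolation=cv2.INTER_CUBIC))
```

```text
(no output)
```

View pics/arm_s.png

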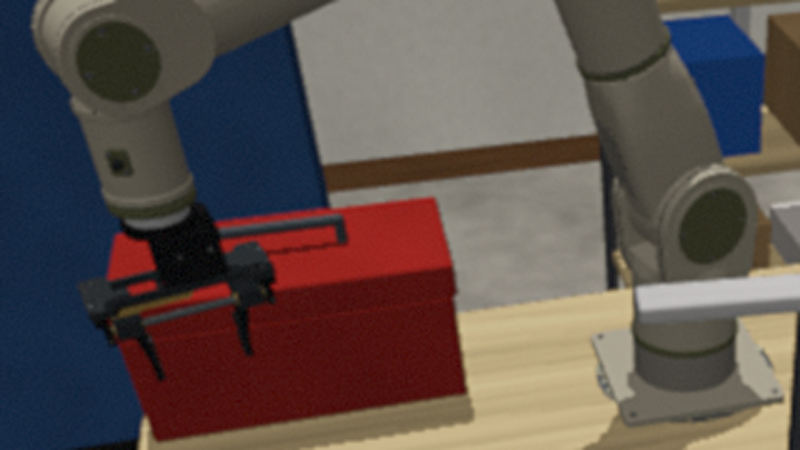

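View pics/arm_t.png

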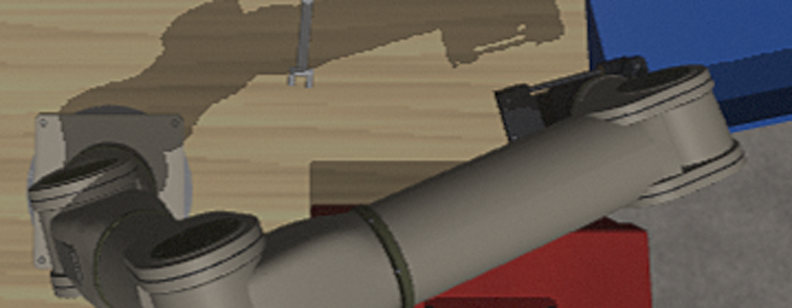

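Run:
```python
from bench import *
from h import *
ps=camera("scene");pt=camera("top")
for z in (.22,.3,.35,.4,.45,.5,.55,.6,.65): print(z,proj(ps,[.158,-.604,z]).round(0),proj(pt,[.158,-.604,z]).round(0))
```

```text
0.22 [[122. 145.]] [[488. 305.]]
0.3 [[115. 121.]] [[498. 307.]]
0.35 [[109. 104.]] [[505. 309.]]
0.4 [[104.  87.]] [[513. 311.]]
0.45 [[98. 68.]] [[521. 313.]]
0.5 [[92. 49.]] [[530. 315.]]
0.55 [[85. 28.]] [[540. 317.]]
0.6 [[78.  6.]] [[551. 320.]]
0.65 [[ 71. -17.]] [[563. 322.]]
```

```bash
cat >> h.py <<'E'
POSE=np.load("pose.npy")
def W(P): return stand(POSE)(P)[0]     # stand mm -> world m
def toS(X):
    x,y,th=POSE;c,s=np.cos(th),np.sin(th);d=np.array(X)-[x,y,0]
    return np.array([c*d[0]+s*d[1],-s*d[0]+c*d[1],d[2]])*1000
def Rs(lean=0.0,yaw=0.0): # tool: x=stand x, y=-stand y, z down; lean>0: body back toward robot
    th=POSE[2]+yaw
    return R.from_euler('z',th)*R.from_matrix(np.diag([1.,-1,-1]))*R.from_rotvec([0,lean,0])
def rel(targets):
    from bench import read_state
    s=read_state(); p=np.array(s["ee_pos"]); q=R.from_quat(s["eef_rot"])
    print("t",round(s["time"],2),"stand",toS(p).round(1),"F",np.round(s["ft_force"],1),"w",round(s["width"],4),"j",np.round(s["joint_positions"],2))
    for X,Q in targets:
        print(np.round(q.inv().apply(np.array(X)-p)*100,2),np.round((q.inv()*Q).as_rotvec(),3))
E
python3 - <<'E'
from h import *
Q=Rs(0); print(Q.apply(np.eye(3)).round(2))
L=Rs(.7); print("lean z",L.apply([0,0,1]))
print(toS([.158,-.604,.22]))
rel([([.35,-.52,.38],Q),([.55,-.38,.38],Q),(W((35,-110,300)),Q),(W((35,-100,222)),Q)])
from bench import *
pt=camera("top")
# flange, bottle, wrench ground positions
def gnd(p,u,z):
    T=p["camera_from_world"];K=p["intrinsics"];d=T[:3,:3].T@np.linalg.solve(K,[*u,1]);c=-T[:3,:3].T@T[:3,3];return c+d*(z-c[2])/d[2]
for n,u,z in(("flange",(200,262),.03),("bottlecap",(446,211),.17),("wrench",(379,275),0),("bighub",(325,239),.02)): print(n,gnd(pt,u,z).round(3),toS(gnd(pt,u,z)).round(0))
E
```

```text
[[ 0.99 -0.12  0.  ]
 [-0.12 -0.99  0.  ]
 [ 0.    0.   -1.  ]]
lean z [ 0.63981003 -0.07523001 -0.76484219]
[-344.92847426 -629.31529061  220.        ]
t 1.95 stand [-344.7 -630.   222.6] F [-0.8 -0.   0.5] w 0.0871 j [ 1.29  0.33 -0.06  1.46  0.02  1.35 -0.09]
[ 20.7   -3.34 -15.74] [ 0.    -0.     0.373]
[ 43.59 -11.82 -15.74] [ 0.    -0.     0.373]
[ 54.3  -34.59  -7.74] [ 0.    -0.     0.373]
[ 54.66 -35.52   0.06] [ 0.    -0.     0.373]
flange [0.287 0.307 0.03 ] [-323.  291.   30.]
bottlecap [ 0.444 -0.505  0.17 ] [ -73. -498.  170.]
wrench [ 0.241 -0.31   0.   ] [-297. -328.    0.]
bighub [ 0.365 -0.124  0.02 ] [-195. -128.   20.]
```

>>> play_rows --moves '[[[0, 0, -6], [0, 0, 0], 0], [[4, -0.5, -10], [0, 0, 0.1], 0], [[8, -1.5, -13], [0, 0, 0.2], 0], [[13, -2, -15.5], [0, 0, 0.3], 0], [[19, -3, -15.7], [0, 0, 0.373], 0], [[24, -4.5, -15.7], [0, 0, 0.373], 0], [[30, -6.5, -15.7], [0, 0, 0.373], 0], [[35, -9, -15.7], [0, 0, 0.373], 0]]'

```text
time: 3.0
ee_pos: [0.4757, -0.4276, 0.3792]
eef_rot: [0.998, -0.058, -0.0, -0.0]
ft_force: [0.2, -0.7, -0.0]
width: 0.0148
```

Run:
```python
from h import *
Q=Rs(0)
rel([([.55,-.38,.38],Q),(W((35,-110,300)),Q),(W((35,-100,222)),Q)])
```

```text
t 3.0 stand [ -50.  -417.   379.2] F [ 0.2 -0.7 -0. ] w 0.0148 j [ 0.79  0.35 -0.19  1.12  0.07  1.68 -1.07]
[ 6.82 -5.59 -0.07] [-0.  0.  0.]
[  8.5  -30.7    7.93] [-0.  0.  0.]
[  8.5  -31.7   15.73] [-0.  0.  0.]
```

>>> play_rows --moves '[[[6, -1, 0], [0, 0, 0], 0], [[8.5, -6, 0], [0, 0, 0], 0], [[8.5, -12, 0], [0, 0, 0], 0], [[8.5, -18, 0], [0, 0, 0], 0], [[8.5, -24, 0], [0, 0, 0], 0], [[8.5, -29, 2], [0, 0, 0], 0], [[8.5, -31.7, 5], [0, 0, 0], 0], [[8.5, -31.7, 9], [0, 0, 0], 0]]'

```text
time: 4.0
ee_pos: [0.5963, -0.1208, 0.2897]
eef_rot: [0.998, -0.056, 0.001, -0.0]
ft_force: [1.2, -0.0, 0.0]
width: 0.0006
```

Run:
```python
from h import *
from bench import *
import cv2
rel([(W((35,-100,222)),Rs(0))])
p=camera("wrist");cv2.imwrite("pics/w1.png",p["frame"][:,:,::-1])
print(proj(p,[W((35,-130,238)),W((35,-130,204)),W((17,-130,238)),W((53,-130,238))]).round())
p=camera("scene");cv2.imwrite("pics/s1.png",cv2.resize(p["frame"][60:310,200:500,::-1],None,fx=2.5,fy=2.4,interpolation=cv2.INTER_CUBIC))
```

```text
t 4.0 stand [ 33.9 -98.2 289.7] F [ 1.2 -0.   0. ] w 0.0006 j [ 0.4   0.29 -0.34  1.39  0.1   1.48 -1.63]
[0.09 0.18 6.77] [-0.001 -0.002  0.004]
[[357. 215.]
 [352. 204.]
 [356. 236.]
 [358. 193.]]
```

View pics/w1.png

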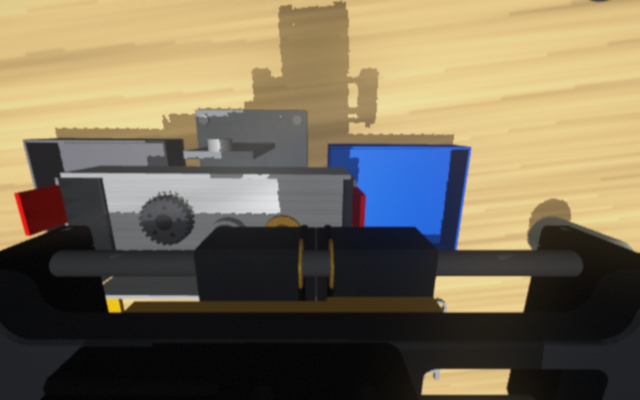

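View pics/s1.png

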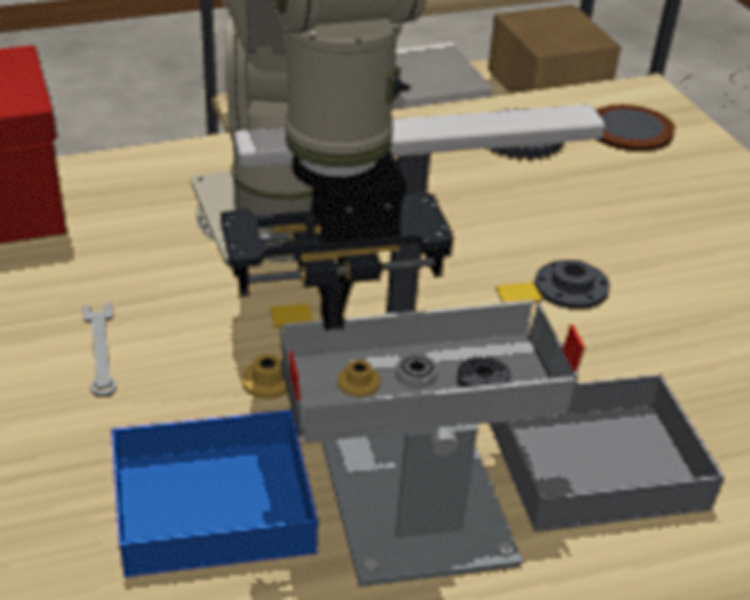

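>>> play_rows --moves '[[[0.1, 0, 4], [0, 0, 0], 0], [[0.1, 0, 6.8], [0, 0, 0], 0], [[0.1, 0.5, 6.8], [0, 0, 0], 0], [[0.1, 1, 6.8], [0, 0, 0], 0], [[0.1, 1.5, 6.8], [0, 0, 0], 0], [[0.1, 2, 6.8], [0, 0, 0], 0]]'

```text
time: 4.85
ee_pos: [0.5945, -0.1447, 0.2226]
eef_rot: [0.998, -0.059, 0.001, 0.0]
ft_force: [-0.8, 0.9, -0.1]
width: 0.0004
```

Run:
```python
from h import *
from bench import *
import cv2
rel([(W((35,-118,222)),Rs(0))])
p=camera("wrist");cv2.imwrite("pics/w2.png",p["frame"][:,:,::-1])
p=camera("scene");cv2.imwrite("pics/s2.png",cv2.resize(p["frame"][120:300,240:450,::-1],None,fx=3.5,fy=3.3,interpolation=cv2.INTER_CUBIC))
```

```text
t 4.85 stand [  34.9 -122.2  222.6] F [-0.8  0.9 -0.1] w 0.0004 j [ 0.43  0.32 -0.33  1.49  0.11  1.35 -1.6 ]
[ 0.01 -0.42  0.06] [ 0.    -0.001 -0.001]
```

View pics/s2.png

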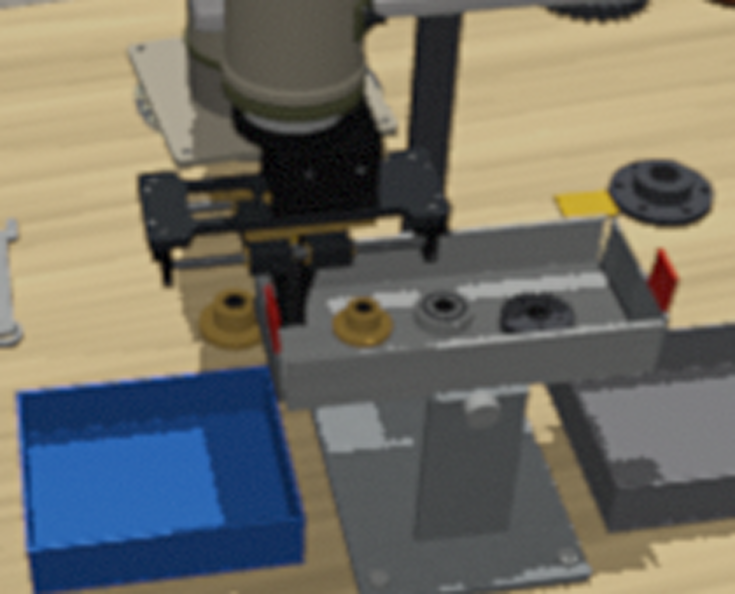

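>>> play_rows --moves '[[[0, 0.6, 0], [0, 0, 0], 0], [[0, 1.2, 0.1], [0, 0, 0], 0], [[0, 1.8, 0.3], [0, 0, 0], 0], [[0, 2.4, 0.5], [0, 0, 0], 0], [[0, 2.4, 0.5], [0, 0, 0], 0]]'

```text
time: 5.58
ee_pos: [0.591, -0.1688, 0.2162]
eef_rot: [0.998, -0.059, -0.0, 0.0]
ft_force: [0.6, -0.1, 0.2]
width: 0.0005
```

Run:
```python
from h import *
from bench import *
import cv2
rel([(W((35,-118,222)),Rs(0))])
p=camera("scene");cv2.imwrite("pics/s3.png",cv2.resize(p["frame"][120:300,240:450,::-1],None,fx=3.5,fy=3.3,interpolation=cv2.INTER_CUBIC))
p=camera("top");cv2.imwrite("pics/t3.png",cv2.resize(p["frame"][100:260,190:400,::-1],None,fx=3.5,fy=3.5,interpolation=cv2.INTER_CUBIC))
```

```text
t 5.58 stand [  34.3 -146.5  216.2] F [ 0.6 -0.1  0.2] w 0.0005 j [ 0.45  0.33 -0.32  1.49  0.1   1.34 -1.56]
[ 0.07 -2.85 -0.58] [ 0.     0.001 -0.001]
```

View pics/s3.png

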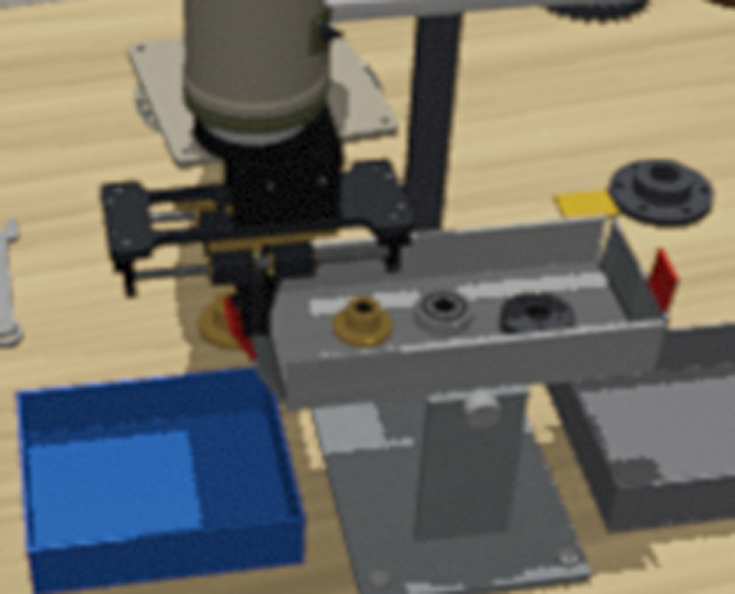

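View pics/t3.png

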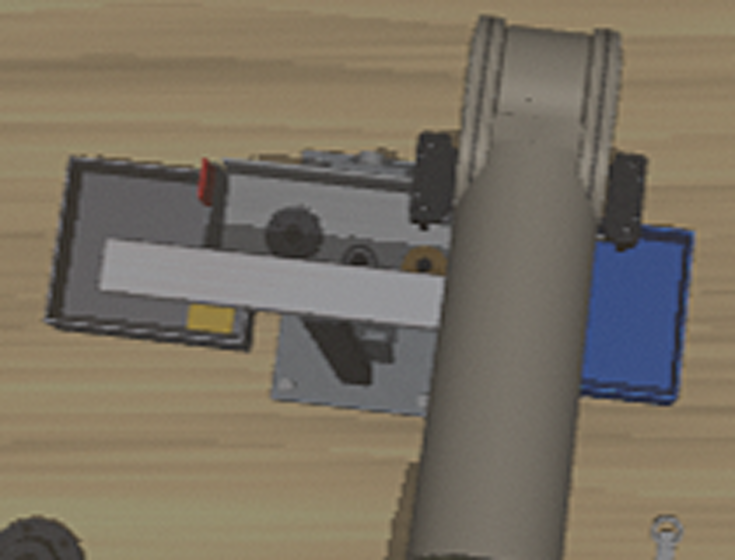

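>>> play_rows --moves '[[[0, 0.6, 0.4], [0, 0, 0], 0], [[0, 1.2, 0.8], [0, 0, 0], 0], [[0, 1.7, 1.2], [0, 0, 0], 0], [[0, 2.1, 1.7], [0, 0, 0], 0], [[0, 2.5, 2.2], [0, 0, 0], 0], [[0, 2.8, 2.7], [0, 0, 0], 0], [[0, 3, 3.3], [0, 0, 0], 0], [[0, 3.2, 3.8], [0, 0, 0], 0]]'

```text
time: 6.68
ee_pos: [0.5875, -0.1998, 0.1781]
eef_rot: [0.998, -0.059, -0.0, -0.0]
ft_force: [-0.2, 0.6, 0.6]
width: 0.0002
```

Run:
```python
from h import *
from bench import *
import cv2
rel([(W((35,-118,222)),Rs(0))])
p=camera("scene");cv2.imwrite("pics/s4.png",cv2.resize(p["frame"][120:300,240:450,::-1],None,fx=3.5,fy=3.3,interpolation=cv2.INTER_CUBIC))
```

```text
t 6.67 stand [  34.5 -177.7  178.1] F [-0.2  0.6  0.6] w 0.0002 j [ 0.49  0.37 -0.3   1.52  0.11  1.27 -1.51]
[ 0.05 -5.97 -4.39] [-0.  0. -0.]
```

View pics/s4.png

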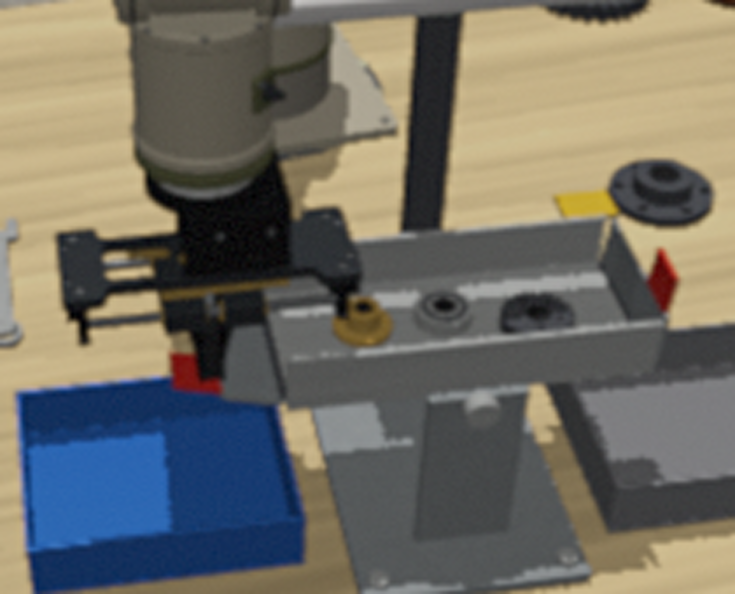

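Run:
```python
from h import *
from bench import *
p=camera("scene")
for y in (-85,-95):
  for x in(20,35): print(y,x,[proj(p,W((x,y,h)))[0].round(1).tolist() for h in (190,205,220,235,250)])
# handle corners at theta, vs. observed red corner px
for th in (1.2,1.3,1.4,1.5,1.57):
  print(th,[proj(p,W((x,-130-r*np.sin(th),160+r*np.cos(th))))[0].round(1).tolist() for x,r in((17,78),(53,78),(53,44),(60,44))])
```

```text
-85 20 [[337.4, 219.4], [337.6, 214.8], [337.8, 210.2], [338.0, 205.4], [338.2, 200.6]]
-85 35 [[338.6, 223.6], [338.8, 219.0], [339.0, 214.4], [339.2, 209.6], [339.5, 204.7]]
-95 20 [[333.3, 219.9], [333.4, 215.3], [333.6, 210.6], [333.8, 205.8], [334.0, 201.0]]
-95 35 [[334.5, 224.1], [334.6, 219.5], [334.8, 214.8], [335.0, 210.0], [335.2, 205.2]]
1.2 [[288.8, 224.4], [290.6, 234.9], [304.1, 237.1], [304.5, 239.2]]
1.3 [[287.9, 226.8], [289.7, 237.3], [303.6, 238.5], [304.0, 240.6]]
1.4 [[287.3, 229.2], [289.0, 239.7], [303.2, 239.8], [303.6, 241.9]]
1.5 [[287.0, 231.5], [288.8, 242.0], [303.0, 241.1], [303.4, 243.2]]
1.57 [[287.0, 233.1], [288.8, 243.7], [303.0, 242.0], [303.4, 244.1]]
```

>>> play_rows --moves '[[[0, 0.1, 0.5], [0, 0, 0], 0], [[0, 0.1, 1], [0, 0, 0], 0], [[0, 0.1, 1.3], [0, 0, 0], 0], [[0, 0.1, 1.5], [0, 0, 0], 0], [[0, 0.1, 1.5], [0, 0, 0], 0]]'

```text
time: 7.4
ee_pos: [0.5874, -0.2006, 0.1634]
eef_rot: [0.998, -0.059, -0.0, -0.0]
ft_force: [0.7, -0.1, 0.4]
width: 0.0005
```

```bash
cat > look.py <<'E'
from h import *
from bench import *
import cv2,sys
n=sys.argv[1]
rel([])
p=camera("scene");f=p["frame"]
cv2.imwrite(f"pics/{n}.png",cv2.resize(f[120:300,240:450,::-1],None,fx=3.5,fy=3.3,interpolation=cv2.INTER_CUBIC))
a=f.astype(int); m=(a[:,:,0]>110)&(a[:,:,1]<60)&(a[:,:,2]<60)
m[:, :250]=0; m[:195]=0; m[:,330:]=0
v,u=np.nonzero(m)
if len(u): print("red",u.min(),u.max(),v.min(),v.max(),"leftcol rows",v[u<=u.min()+2].min(),v[u<=u.min()+2].max())
E
python3 look.py s5
```

```text
t 7.4 stand [  34.4 -178.6  163.4] F [ 0.7 -0.1  0.4] w 0.0005 j [ 0.49  0.38 -0.3   1.54  0.11  1.24 -1.51]
red 288 302 232 242 leftcol rows 233 242
```

View pics/s5.png

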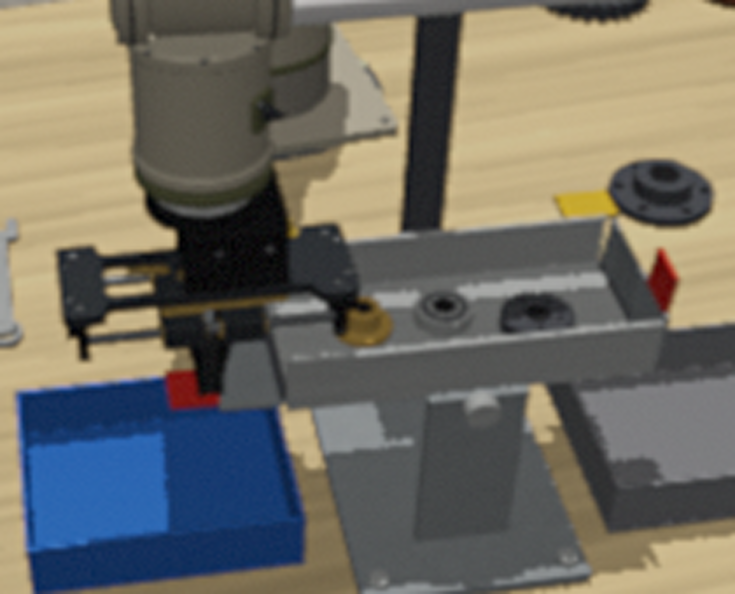

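Run:
```python
from h import *
from bench import *
p=camera("scene")
def gnd(p,u,z):
    T=p["camera_from_world"];K=p["intrinsics"];d=T[:3,:3].T@np.linalg.solve(K,[*u,1]);c=-T[:3,:3].T@T[:3,3];return c+d*(z-c[2])/d[2]
print(toS(gnd(p,(343,217),.180)),toS(gnd(p,(338,210),.20)),toS(gnd(p,(338,213),.20)))
```

```text
[  3.07074945 -67.13613376 180.        ] [ -2.35957002 -79.25545231 200.        ] [  8.34412936 -81.40035295 200.        ]
```

>>> play_rows --moves '[[[0, 0, 0.15], [0, 0, 0], 0], [[0, 0, 0.15], [0, 0, 0], 0]]'

```text
time: 7.75
ee_pos: [0.5875, -0.2007, 0.162]
eef_rot: [0.998, -0.059, 0.0, 0.0]
ft_force: [0.1, 0.3, -0.6]
width: 0.0002
```

>>> play_rows --moves '[[[0, 0, 0.15], [0, 0, 0], 0], [[0, 0, 0.15], [0, 0, 0], 0]]'

```text
time: 8.0
ee_pos: [0.5875, -0.2007, 0.1606]
eef_rot: [0.998, -0.059, 0.0, 0.0]
ft_force: [0.6, -0.2, 1.1]
width: 0.0005
```

```bash
python3 look.py s6
```

```text
t 8.0 stand [  34.5 -178.6  160.6] F [ 0.6 -0.2  1.1] w 0.0005 j [ 0.49  0.38 -0.3   1.54  0.12  1.24 -1.51]
red 288 301 233 243 leftcol rows 234 243
```

>>> play_rows --moves '[[[0, 0, 0.1], [0, 0, 0], 0], [[0, 0, 0.1], [0, 0, 0], 0]]'

```text
time: 8.3
ee_pos: [0.5876, -0.2008, 0.1601]
eef_rot: [0.998, -0.059, 0.0, 0.0]
ft_force: [-1.2, 1.0, 4.6]
width: 0.0004
```

```bash
python3 - <<'E'
from bench import *
F=[]
for i in range(6):
    camera("wrist"); F.append(read_state()["ft_force"])
import numpy as np
print(np.array(F).round(1), np.mean(F,0).round(2),read_state()["ee_pos"])
E
python3 look.py s7
```

```text
[[-1.9  0.9  5.4]
 [-2.4  1.7  5. ]
 [-1.5  1.6  5.9]
 [-1.8  1.1  4.9]
 [-1.2  0.6  6.7]
 [-2.   1.3  6. ]] [-1.8   1.19  5.62] [ 0.58755827 -0.20073742  0.16009126]
t 8.6 stand [  34.6 -178.6  160.1] F [-2.   1.3  6. ] w 0.0005 j [ 0.49  0.38 -0.3   1.54  0.12  1.24 -1.51]
red 288 301 233 243 leftcol rows 234 243
```

>>> play_rows --moves '[[[0, 0, -1], [0, 0, 0], 0], [[0, 0, -6], [0, 0, 0], 0], [[0, 0, -12], [0, 0, 0], 0], [[0, 3, -16], [0, 0, 0], 0], [[-1, 8, -17], [0, 0, 0], 0], [[-4, 13, -17], [0, 0, 0], 0], [[-8, 15, -17], [0, 0, 0], 0], [[-11.5, 15, -17], [0, 0, 0], 0]]'

```text
time: 9.65
ee_pos: [0.4535, -0.3383, 0.3296]
eef_rot: [0.998, -0.06, -0.0, 0.0]
ft_force: [-0.1, 0.2, 1.4]
width: 0.0006
```

```bash
python3 look.py s8
python3 - <<'E'
from h import *
rel([(W((-80,-300,320)),Rs(.65)),(W((-80,-300,240)),Rs(.65)),(W((-80,-122,240)),Rs(.65))])
E
```

```text
t 9.65 stand [ -82.5 -330.9  329.6] F [-0.1  0.2  1.4] w 0.0006 j [ 0.74  0.18 -0.21  1.43  0.04  1.54 -1.16]
red 288 301 233 244 leftcol rows 234 244
t 9.7 stand [ -85.5 -331.   330.7] F [ 1.2 -3.7  2.8] w 0.0004 j [ 0.74  0.17 -0.21  1.44  0.04  1.54 -1.16]
[ 0.53 -3.1   1.06] [ 0.003  0.651 -0.004]
[ 0.54 -3.11  9.06] [ 0.003  0.651 -0.004]
[  0.45 -20.91   9.04] [ 0.003  0.651 -0.004]
```

View pics/s8.png

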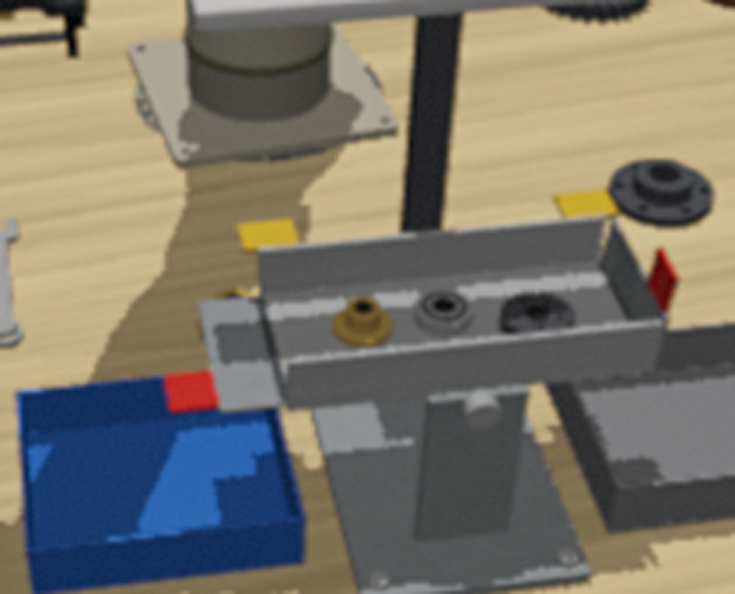

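>>> play_rows --moves '[[[0.5, 0, 0], [0, 0.15, 0], 0], [[0.5, 0, 1], [0, 0.3, 0], 0], [[0.5, -1, 3], [0, 0.45, 0], 0], [[0.5, -2, 5], [0, 0.6, 0], 0], [[0.5, -3, 7], [0, 0.65, 0], 0], [[0.5, -3, 9], [0, 0.65, 0], 0], [[0.5, -3, 9], [0, 0.65, 0], 0]]'

```text
time: 10.58
ee_pos: [0.4637, -0.3064, 0.2386]
eef_rot: [0.946, -0.055, 0.318, 0.018]
ft_force: [0.4, -0.2, 1.2]
width: 0.0006
```

Run:
```python
from h import *
rel([(W((-80,-122,240)),Rs(.65)),(W((-80,-122,225)),Rs(.65))])
from bench import *
import cv2
p=camera("scene");cv2.imwrite("pics/s9.png",p["frame"][:,:,::-1])
```

```text
t 10.57 stand [ -76.1 -298.   238.6] F [ 0.4 -0.2  1.2] w 0.0006 j [ 0.85 -0.17 -0.12  2.12 -0.59  0.72 -0.61]
[ -0.24 -17.6   -0.33] [-0.001  0.002 -0.   ]
[ -1.14 -17.6    0.87] [-0.001  0.002 -0.   ]
```

View pics/s9.png

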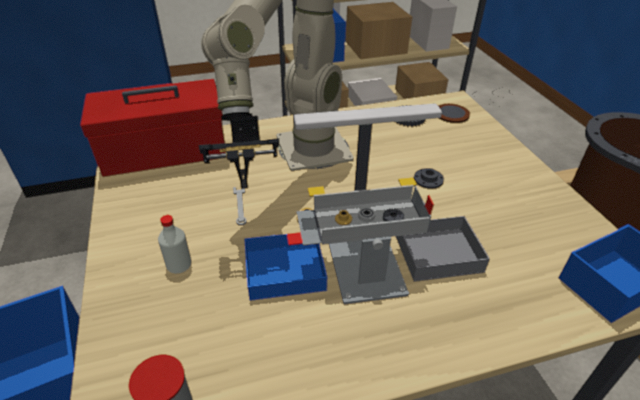

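>>> play_rows --moves '[[[-0.2, -5, -0.3], [0, 0, 0], 0], [[-0.2, -10, -0.3], [0, 0, 0], 0], [[-0.2, -14, -0.3], [0, 0, 0], 0], [[-0.2, -17, -0.3], [0, 0, 0], 0], [[-0.2, -17.6, -0.3], [0, 0, 0], 0]]'

```text
time: 11.25
ee_pos: [0.4824, -0.1304, 0.2425]
eef_rot: [0.946, -0.054, 0.32, 0.019]
ft_force: [-1.0, -0.0, 0.9]
width: 0.0005
```

```bash
python3 look.py s10;python3 - <<'E'
from h import *
rel([(W((-80,-122,225)),Rs(.65)),(W((-80,-122,210)),Rs(.65))])
from bench import *
import cv2
p=camera("wrist");cv2.imwrite("pics/w10.png",p["frame"][:,:,::-1])
p=camera("top");cv2.imwrite("pics/t10.png",cv2.resize(p["frame"][100:300,190:430,::-1],None,fx=3,fy=3,interpolation=cv2.INTER_CUBIC))
E
```

```text
t 11.25 stand [ -78.1 -121.   242.5] F [-1.  -0.   0.9] w 0.0005 j [ 0.79 -0.42 -0.44  2.27 -0.5   0.66 -1.05]
red 288 301 233 244 leftcol rows 234 244
t 11.3 stand [ -78.2 -121.5  242.3] F [-1.2  0.1 -0.6] w 0.0003 j [ 0.79 -0.42 -0.44  2.27 -0.5   0.66 -1.05]
[-1.2   0.04  1.26] [ 0.    -0.002  0.002]
[-2.11  0.04  2.46] [ 0.    -0.002  0.002]
```

View pics/s10.png

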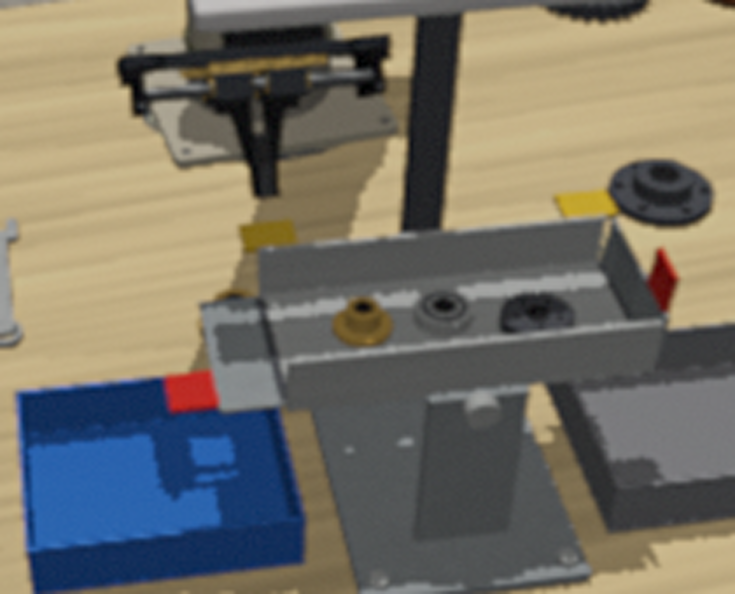

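View pics/t10.png

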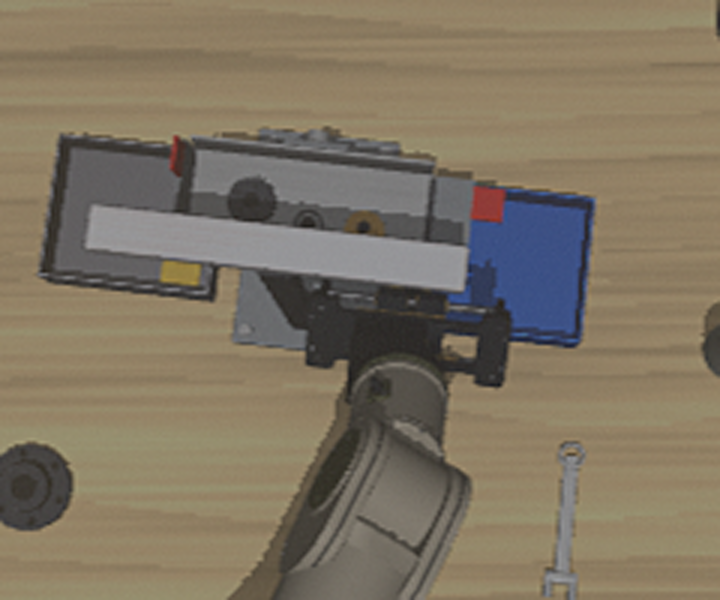

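View pics/w10.png

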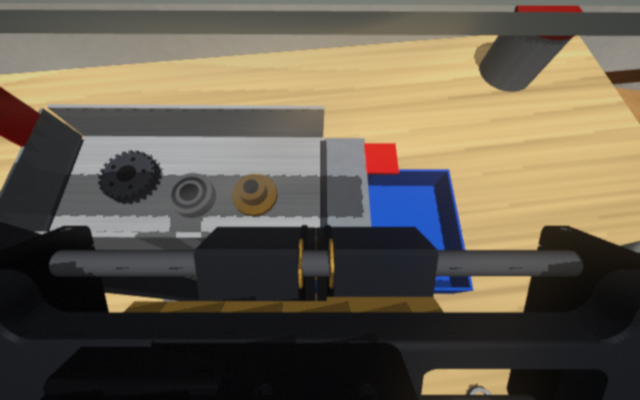

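>>> play_rows --moves '[[[-1.2, 0, 1.3], [0, 0, 0], 0], [[-2, 0, 2.3], [0, 0, 0], 0], [[-2, 0, 2.3], [0, 0, 0], 0]]'

```text
time: 11.78
ee_pos: [0.4793, -0.1324, 0.21]
eef_rot: [0.946, -0.056, 0.319, 0.019]
ft_force: [0.4, -0.1, 0.2]
width: 0.0005
```

```bash
python3 look.py s11
cat > arc.py <<'E'
from h import *
import sys
off=float(sys.argv[1]); side=float(sys.argv[2]); y0=float(sys.argv[3]); xx=float(sys.argv[4])
# phi>0: right end down
T=[];
for a in sys.argv[5:]:
    f=float(a); y=side*y0*np.cos(f)-45*np.sin(f); z=160+side*y0*np.sin(f)+45*np.cos(f)+off
    print(a,round(y,1),round(z,1)); T.append((W((xx,y,z)),Rs(.65)))
rel(T)
E
python3 arc.py 6 -1 122 -80 0 .1 .15 .2 .25 .3 .35
```

```text
t 11.78 stand [ -80.9 -123.4  210. ] F [ 0.4 -0.1  0.2] w 0.0005 j [ 0.78 -0.39 -0.45  2.32 -0.52  0.58 -1.03]
red 288 301 233 245 leftcol rows 235 245
0 -122.0 211.0
.1 -125.9 198.6
.15 -127.4 192.3
.2 -128.5 185.9
.25 -129.3 179.4
.3 -129.8 172.9
.35 -130.0 166.4
t 11.82 stand [ -80.9 -123.   210.2] F [ 0.6 -0.6 -0.4] w 0.0005 j [ 0.78 -0.39 -0.45  2.32 -0.52  0.58 -1.03]
[ 0.12 -0.1  -0.01] [-0.     0.001 -0.001]
[-0.63  0.29  0.98] [-0.     0.001 -0.001]
[-1.01  0.44  1.48] [-0.     0.001 -0.001]
[-1.4   0.56  1.99] [-0.     0.001 -0.001]
[-1.79  0.64  2.51] [-0.     0.001 -0.001]
[-2.18  0.69  3.02] [-0.     0.001 -0.001]
[-2.57  0.71  3.54] [-0.     0.001 -0.001]
```

View pics/s11.png

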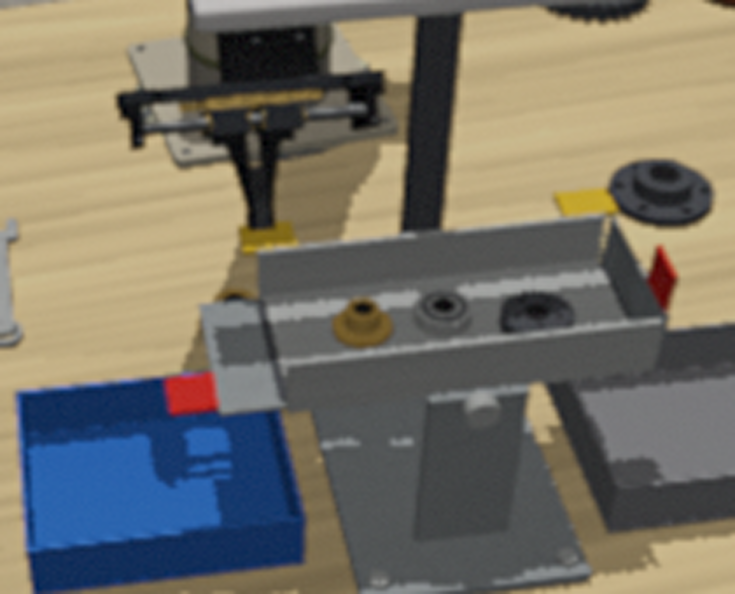

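>>> play_rows --moves '[[[-0.3, 0.1, 0.4], [0, 0, 0], 0], [[-0.6, 0.3, 0.9], [0, 0, 0], 0], [[-0.8, 0.35, 1.2], [0, 0, 0], 0], [[-1, 0.45, 1.5], [0, 0, 0], 0], [[-1, 0.45, 1.5], [0, 0, 0], 0]]'

```text
time: 12.45
ee_pos: [0.4807, -0.1368, 0.1936]
eef_rot: [0.946, -0.056, 0.32, 0.019]
ft_force: [-4.6, -0.6, 7.9]
width: 0.0005
```

```bash
python3 look.py s12; 
python3 arc.py 6 -1 122 -80 .15 .2 .25 .3 .35
```

```text
t 12.45 stand [ -79.  -127.6  193.6] F [-4.6 -0.6  7.9] w 0.0005 j [ 0.77 -0.35 -0.44  2.34 -0.53  0.53 -1.  ]
red 289 302 240 251 leftcol rows 241 251
.15 -127.4 192.3
.2 -128.5 185.9
.25 -129.3 179.4
.3 -129.8 172.9
.35 -130.0 166.4
t 12.5 stand [ -79.1 -127.6  193.5] F [-3.5 -0.6  7.2] w 0.0008 j [ 0.77 -0.35 -0.44  2.34 -0.53  0.53 -1.  ]
[-0.15 -0.03  0.05] [ 0.001 -0.002 -0.   ]
[-0.54  0.09  0.55] [ 0.001 -0.002 -0.   ]
[-0.93  0.17  1.07] [ 0.001 -0.002 -0.   ]
[-1.32  0.22  1.58] [ 0.001 -0.002 -0.   ]
[-1.72  0.24  2.1 ] [ 0.001 -0.002 -0.   ]
```

View pics/s12.png

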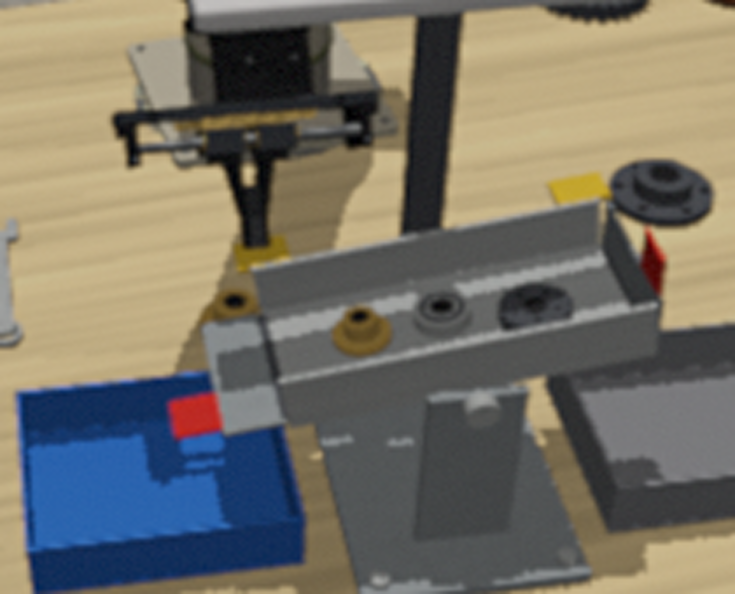

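>>> play_rows --moves '[[[-0.3, 0, 0.3], [0, 0, 0], 0], [[-0.6, 0.1, 0.6], [0, 0, 0], 0], [[-0.75, 0.1, 0.8], [0, 0, 0], 0], [[-0.75, 0.1, 0.8], [0, 0, 0], 0], [[-0.75, 0.1, 0.8], [0, 0, 0], 0]]'

```text
time: 13.12
ee_pos: [0.4804, -0.1384, 0.184]
eef_rot: [0.945, -0.056, 0.321, 0.02]
ft_force: [-0.3, -2.0, 8.0]
width: 0.0003
```

```bash
python3 look.py s13; 
python3 arc.py 6 -1 122 -80 .2 .25 .3 .35
```

```text
t 13.12 stand [ -79.1 -129.2  184. ] F [-0.3 -2.   8. ] w 0.0003 j [ 0.76 -0.34 -0.44  2.36 -0.54  0.5  -0.99]
red 290 303 243 256 leftcol rows 246 256
.2 -128.5 185.9
.25 -129.3 179.4
.3 -129.8 172.9
.35 -130.0 166.4
t 13.18 stand [ -79.1 -129.2  184. ] F [-0.8 -2.8  8. ] w 0.0006 j [ 0.76 -0.34 -0.44  2.36 -0.54  0.5  -0.99]
[ 0.04 -0.07 -0.2 ] [ 0.002 -0.005 -0.   ]
[-0.36  0.01  0.31] [ 0.002 -0.005 -0.   ]
[-0.75  0.06  0.82] [ 0.002 -0.005 -0.   ]
[-1.15  0.08  1.34] [ 0.002 -0.005 -0.   ]
```

View pics/s13.png

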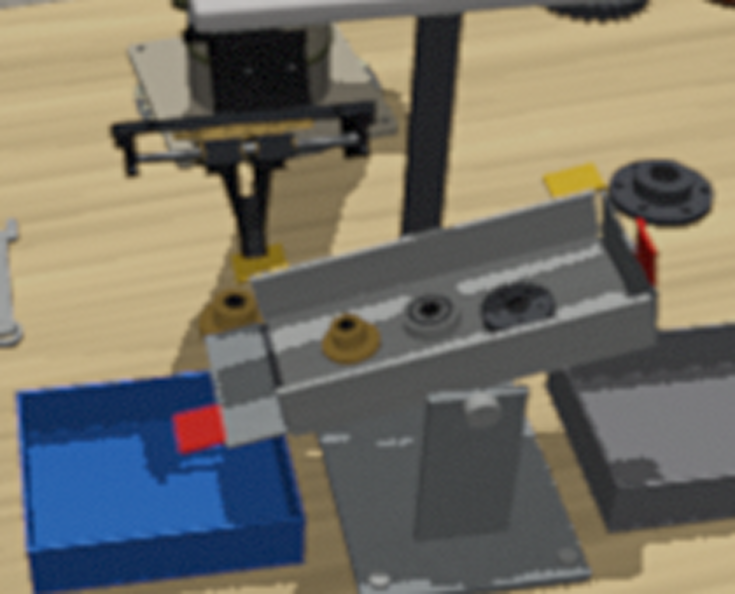

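>>> play_rows --moves '[[[0, 0, 0], [0, 0, 0], 0], [[0, 0, 0], [0, 0, 0], 0], [[0, 0, 0], [0, 0, 0], 0], [[0, 0, 0], [0, 0, 0], 0]]'

```text
time: 13.68
ee_pos: [0.4804, -0.1384, 0.1841]
eef_rot: [0.945, -0.056, 0.321, 0.02]
ft_force: [0.4, -2.9, 6.5]
width: 0.0003
```

```bash
python3 look.py s14
```

```text
t 13.68 stand [ -79.1 -129.2  184.1] F [ 0.4 -2.9  6.5] w 0.0003 j [ 0.76 -0.34 -0.44  2.36 -0.54  0.5  -0.99]
red 290 303 243 256 leftcol rows 246 256
```

View pics/s14.png

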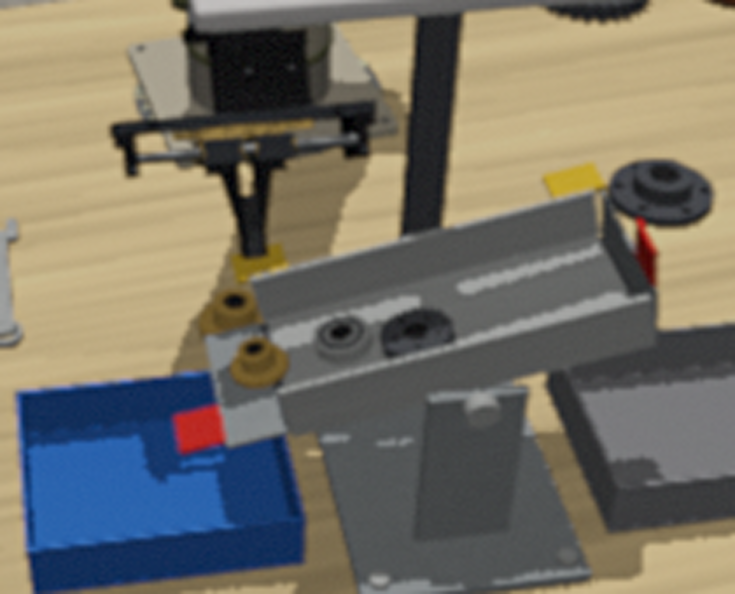

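All three are sliding gently. I'll hold.

>>> play_rows --moves '[[[0, 0, 0], [0, 0, 0], 0], [[0, 0, 0], [0, 0, 0], 0], [[0, 0, 0], [0, 0, 0], 0], [[0, 0, 0], [0, 0, 0], 0], [[0, 0, 0], [0, 0, 0], 0], [[0, 0, 0], [0, 0, 0], 0]]'

```text
time: 14.48
ee_pos: [0.4803, -0.1384, 0.1839]
eef_rot: [0.945, -0.056, 0.321, 0.02]
ft_force: [1.2, -2.7, 6.7]
width: 0.0001
```

```bash
python3 look.py s15
```

```text
t 14.47 stand [ -79.2 -129.2  183.9] F [ 1.2 -2.7  6.7] w 0.0001 j [ 0.76 -0.34 -0.44  2.36 -0.54  0.5  -0.99]
red 291 303 244 256 leftcol rows 246 256
```

View pics/s15.png

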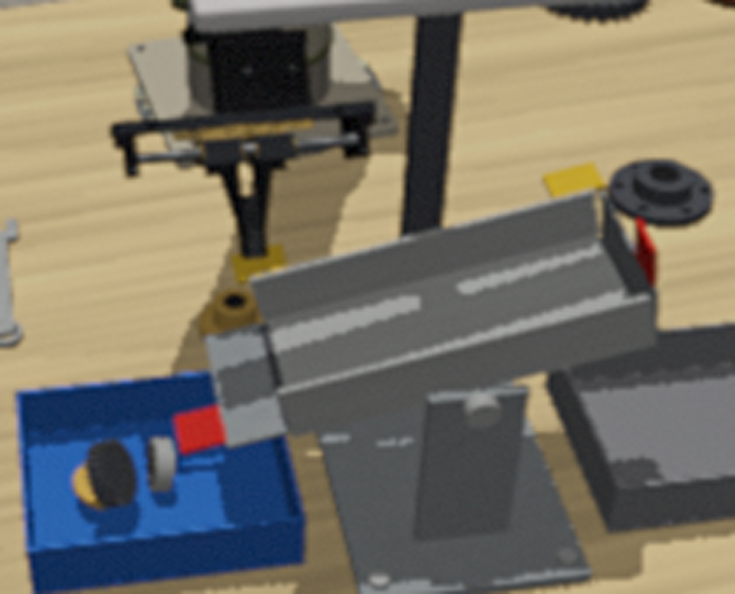

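>>> play_rows --moves '[[[0.9, 0, -1.2], [0, 0, 0], 0], [[3, 0, -4], [0, 0, 0], 0], [[3, 3, -4], [0, 0, 0], 0], [[3, 8, -4], [0, 0, 0], 0], [[3, 13, -4], [0, 0, 0], 0], [[3.5, 18, -5], [0, 0, 0], 0], [[5, 20, -7], [0, -0.15, 0], 0], [[7, 20, -9], [0, -0.3, 0], 0]]'

```text
time: 15.52
ee_pos: [0.4548, -0.3385, 0.296]
eef_rot: [0.983, -0.06, 0.171, 0.011]
ft_force: [1.5, 1.6, -1.1]
width: 0.0005
```

```bash
python3 look.py s16
python3 - <<'E'
from h import *
rel([(W((-80,-330,400)),Rs(0)),(W((-80,-330,490)),Rs(0)),(W((-80,-180,490)),Rs(0)),(W((-80,280,490)),Rs(0))])
E
```

```text
t 15.53 stand [ -81.2 -331.   296. ] F [ 1.5  1.6 -1.1] w 0.0005 j [ 0.84 -0.03 -0.17  1.77 -0.2   1.12 -0.96]
red 291 303 244 256 leftcol rows 246 256
t 15.57 stand [ -76.9 -329.3  302. ] F [0.9 4.  4.1] w 0.0003 j [ 0.84 -0.03 -0.18  1.75 -0.2   1.13 -0.97]
[ 3.01  0.11 -9.33] [ 0.005 -0.344 -0.001]
[  6.04   0.16 -17.8 ] [ 0.005 -0.344 -0.001]
[  6.04 -14.84 -17.88] [ 0.005 -0.344 -0.001]
[  6.04 -60.84 -18.11] [ 0.005 -0.344 -0.001]
```

View pics/s16.png

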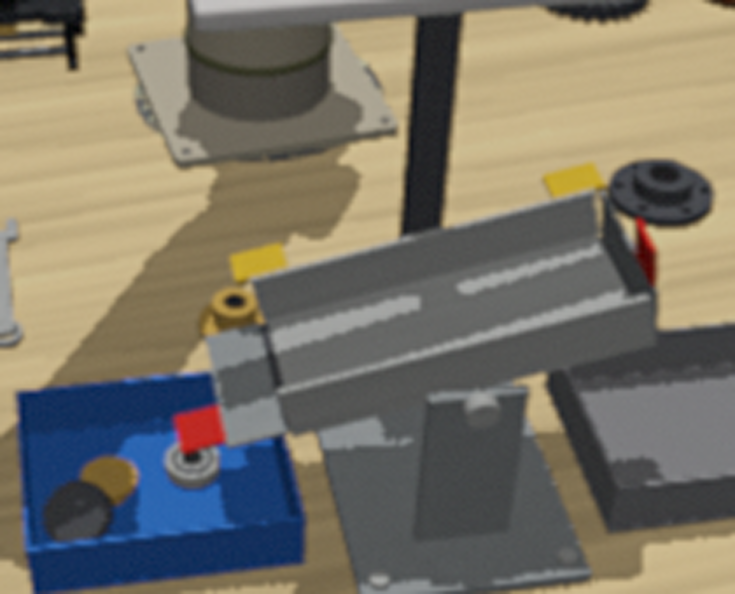

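>>> play_rows --moves '[[[1.5, 0, -5], [0, -0.17, 0], 0], [[3, 0, -9.5], [0, -0.344, 0], 0], [[4.6, 0, -14], [0, -0.344, 0], 0], [[6, 0, -17.8], [0, -0.344, 0], 0], [[6, -2, -17.9], [0, -0.344, 0], 0], [[6, -6, -17.9], [0, -0.344, 0], 0]]'

```text
time: 16.32
ee_pos: [0.4586, -0.2757, 0.483]
eef_rot: [0.998, -0.059, 0.003, -0.0]
ft_force: [0.2, 0.9, 0.3]
width: 0.0007
```

Run:
```python
from h import *
rel([(W((-80,280,490)),Rs(0))])
from bench import *
import cv2
p=camera("scene");cv2.imwrite("pics/s17.png",p["frame"][:,:,::-1])
```

```text
t 16.32 stand [ -84.7 -268.1  483. ] F [0.2 0.9 0.3] w 0.0007 j [ 0.68  0.15 -0.26  1.15  0.04  1.84 -1.26]
[  0.37 -54.82  -0.65] [-0.001 -0.005 -0.002]
```

View pics/s17.png

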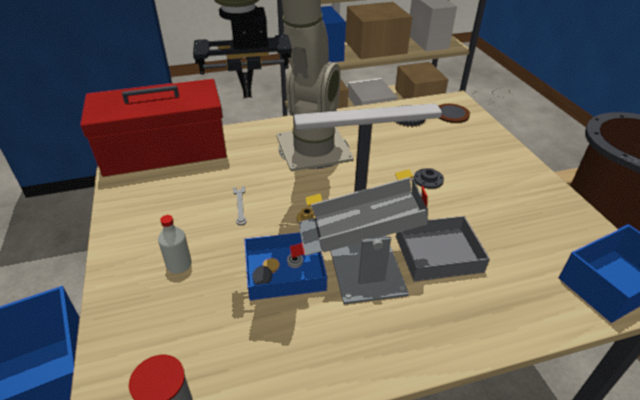

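>>> play_rows --moves '[[[0.3, -6, -0.7], [0, 0, 0], 0], [[0.3, -12, -0.7], [0, 0, 0], 0], [[0.3, -18, -0.7], [0, 0, 0], 0], [[0.3, -24, -0.7], [0, 0, 0], 0], [[0.3, -30, -0.7], [0, 0, 0], 0], [[0.3, -36, -0.7], [0, 0, 0], 0], [[0.3, -42, -0.7], [0, 0, 0], 0], [[0.3, -47, -0.7], [0, 0, 0], 0]]'

```text
time: 17.38
ee_pos: [0.5157, 0.1935, 0.4903]
eef_rot: [0.998, -0.057, 0.003, 0.0]
ft_force: [1.1, 0.3, 0.3]
width: 0.0005
```

>>> play_rows --moves '[[[0, -5, 0], [0, 0, 0], 0], [[0, -10, 0], [0, 0, 0], 0], [[0, -12, 0], [0, 0, 0], 0]]'

```text
time: 17.75
ee_pos: [0.5293, 0.3135, 0.4891]
eef_rot: [0.998, -0.056, 0.001, 0.0]
ft_force: [0.8, -0.5, 0.2]
width: 0.0005
```

Run:
```python
from h import *
rel([(W((-80,310,330)),Rs(0.65)),(W((-82,310,265)),Rs(.65)),(W((-82,122,265)),Rs(.65))])
```

```text
t 17.75 stand [-83.3 325.3 489.1] F [ 0.8 -0.5  0.2] w 0.0005 j [-0.2   0.41 -0.71  0.87  0.28  1.94 -2.44]
[ 0.28  1.52 15.92] [-0.001  0.647  0.005]
[ 0.06  1.52 22.41] [-0.001  0.647  0.005]
[-0.04 20.32 22.43] [-0.001  0.647  0.005]
```

>>> play_rows --moves '[[[0, 1, 5], [0, 0, 0], 0], [[0, 1, 10], [0, 0.1, 0], 0], [[0, 1.5, 14], [0, 0.25, 0], 0], [[0, 1.5, 17], [0, 0.4, 0], 0], [[0, 1.5, 19], [0, 0.55, 0], 0], [[0, 1.5, 21], [0, 0.65, 0], 0], [[0, 1.5, 22.4], [0, 0.65, 0], 0], [[0, 1.5, 22.4], [0, 0.65, 0], 0]]'

```text
time: 18.75
ee_pos: [0.5129, 0.2959, 0.3055]
eef_rot: [0.951, -0.053, 0.306, -0.004]
ft_force: [-3.4, -0.1, 2.7]
width: 0.0004
```

Run:
```python
from h import *
rel([(W((-82,310,265)),Rs(.65)),(W((-82,122,265)),Rs(.65))])
from bench import *
import cv2
p=camera("scene");cv2.imwrite("pics/s18.png",p["frame"][:,:,::-1])
```

```text
t 18.75 stand [-97.6 305.9 305.5] F [-3.4 -0.1  2.7] w 0.0004 j [ 0.72 -0.29 -1.35  1.86  0.15  0.88 -2.44]
[-1.09 -0.22  4.21] [-0.043  0.03  -0.009]
[-0.93 18.56  3.39] [-0.043  0.03  -0.009]
```

View pics/s18.png

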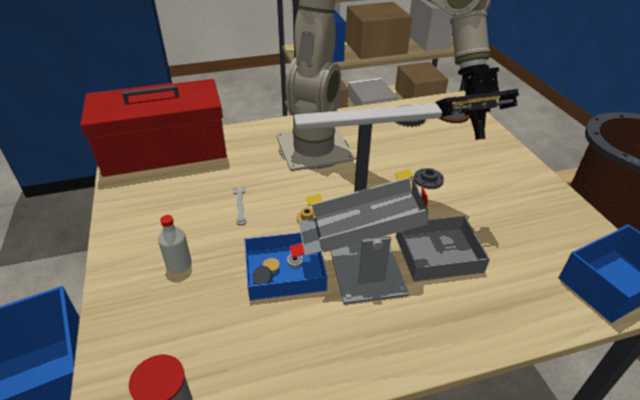

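>>> play_rows --moves '[[[0, 0, 0], [0, 0, -0.15], 0], [[0, 0, 0], [0, 0, -0.3], 0], [[0, 0, 0], [0, 0, -0.3], 0]]'

```text
time: 19.18
ee_pos: [0.5133, 0.2959, 0.3077]
eef_rot: [0.948, 0.089, 0.303, 0.041]
ft_force: [-1.0, 0.4, -0.0]
width: 0.0008
```

Run:
```python
from h import *
rel([(W((-82,310,265)),Rs(.65)),(W((-82,122,265)),Rs(.65))])
```

```text
t 19.18 stand [-97.1 306.  307.7] F [-1.   0.4 -0. ] w 0.0008 j [ 0.65 -0.23 -1.32  1.85  0.25  0.89 -2.22]
[-1.14 -0.56  4.37] [-0.049  0.023  0.289]
[-6.5  17.44  3.53] [-0.049  0.023  0.289]
```

>>> play_rows --moves '[[[0, 0, 0], [0, 0, -0.18], 0], [[0, 0, 0], [0, 0, -0.36], 0], [[0, 0, 0], [0, 0, -0.54], 0], [[0, 0, 0], [0, 0, -0.72], 0], [[0, 0, 0], [0, 0, -0.9], 0], [[0, 0, 0], [0, 0, -1.08], 0], [[0, 0, 0], [0, 0, -1.26], 0], [[0, 0, 0], [0, 0, -1.42], 0]]'

```text
time: 20.18
ee_pos: [0.5135, 0.2962, 0.3078]
eef_rot: [0.66, 0.686, 0.203, 0.229]
ft_force: [-0.1, -0.9, -0.1]
width: 0.0005
```

```bash
cat >> h.py <<'E'
def Rf(lean,yaw=0.0): return Rs(lean,yaw)*R.from_euler('z',np.pi)
E
python3 - <<'E'
from h import *
rel([(W((-82,310,265)),Rf(.65)),(W((-82,122,265)),Rf(.65))])
E
```

```text
t 20.18 stand [-97.  306.2 307.8] F [-0.1 -0.9 -0.1] w 0.0005 j [ 0.35 -0.12 -1.13  1.86  0.42  0.94 -0.94]
[ 0.36 -1.23  4.37] [ 0.016 -0.056 -1.43 ]
[-18.23  -3.87   3.53] [ 0.016 -0.056 -1.43 ]
```

>>> play_rows --moves '[[[0, 0, 0], [0, 0, -0.18], 0], [[0, 0, 0], [0, 0, -0.36], 0], [[0, 0, 0], [0, 0, -0.54], 0], [[0, 0, 0], [0, 0, -0.72], 0], [[0, 0, 0], [0, 0, -0.9], 0], [[0, 0, 0], [0, 0, -1.08], 0], [[0, 0, 0], [0, 0, -1.26], 0], [[0, 0, 0], [0, 0, -1.43], 0]]'

```text
time: 21.18
ee_pos: [0.5135, 0.2961, 0.3077]
eef_rot: [0.049, 0.951, 0.003, 0.306]
ft_force: [-0.0, 0.2, -0.5]
width: 0.0002
```

Run:
```python
from h import *
rel([(W((-82,310,265)),Rf(.65)),(W((-82,122,265)),Rf(.65))])
```

```text
t 21.18 stand [-97.  306.2 307.7] F [-0.   0.2 -0.5] w 0.0002 j [ 0.19 -0.1  -0.99  1.86  0.46  0.96  0.46]
[1.27 0.19 4.36] [ 0.044 -0.029 -0.   ]
[  1.28 -18.59   3.53] [ 0.044 -0.029 -0.   ]
```

>>> play_rows --moves '[[[1.3, 0, 4.3], [0.044, -0.029, 0], 0], [[1.3, -5, 4], [0.044, -0.029, 0], 0], [[1.3, -10, 3.9], [0.044, -0.029, 0], 0], [[1.3, -14, 3.7], [0.044, -0.029, 0], 0], [[1.3, -15, 3.6], [0.044, -0.029, 0], 0]]'

```text
time: 21.8
ee_pos: [0.5099, 0.1446, 0.2654]
eef_rot: [0.06, 0.946, -0.018, 0.319]
ft_force: [0.4, 0.4, 0.5]
width: 0.0004
```

```bash
python3 look.py s19
python3 - <<'E'
from h import *
rel([(W((-82,122,265)),Rf(.65)),(W((-82,122,250)),Rf(.65))])
E
```

```text
t 21.8 stand [-82.8 155.3 265.4] F [0.4 0.4 0.5] w 0.0004 j [ 0.25 -0.33 -0.73  2.12  0.22  0.74  0.81]
red 290 303 244 256 leftcol rows 246 256
t 21.85 stand [-82.8 155.7 265.7] F [-0.  -1.1  0.2] w 0.0003 j [ 0.25 -0.33 -0.73  2.12  0.22  0.74  0.81]
[-0.04 -3.37  0.1 ] [-0.001  0.001 -0.007]
[ 0.87 -3.37  1.3 ] [-0.001  0.001 -0.007]
```

View pics/s19.png

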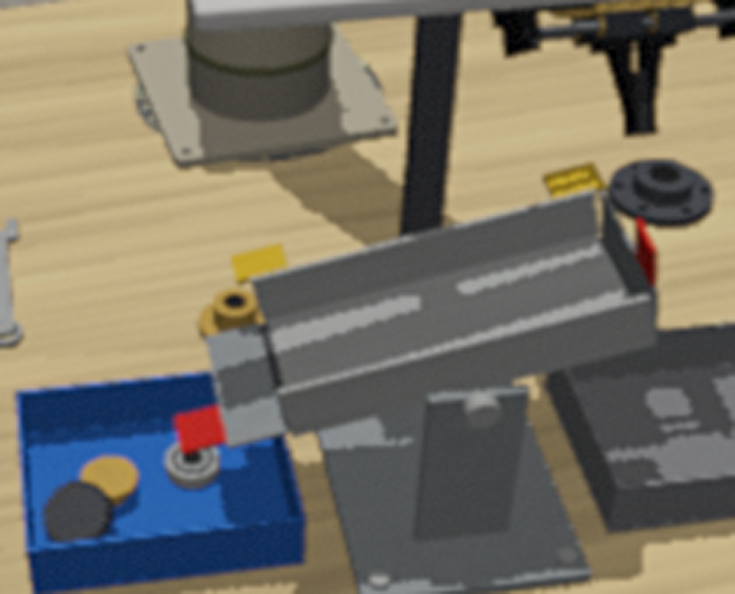

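>>> play_rows --moves '[[[0, -2.5, 0], [0, 0, 0], 0], [[0, -3.75, 0], [0, 0, 0], 0], [[0.9, -3.75, 1.2], [0, 0, 0], 0], [[1.2, -3.75, 1.6], [0, 0, 0], 0]]'

```text
time: 22.35
ee_pos: [0.5056, 0.111, 0.2443]
eef_rot: [0.056, 0.946, -0.018, 0.318]
ft_force: [0.2, -0.7, 0.3]
width: 0.0005
```

```bash
python3 look.py s20; sed -i 's/Rs(.65)/(Rf if side>0 else Rs)(.65)/' arc.py; python3 arc.py 7 1 130 -82 .21 .15 .1 .05 0
```

```text
t 22.35 stand [-83.2 121.4 244.3] F [ 0.2 -0.7  0.3] w 0.0005 j [ 0.24 -0.35 -0.66  2.19  0.19  0.68  0.89]
red 290 303 244 256 leftcol rows 246 256
.21 117.8 238.1
.15 121.8 230.9
.1 124.9 224.8
.05 127.6 218.4
0 130.0 212.0
t 22.4 stand [-83.2 121.1 244. ] F [ 0.   0.5 -0.7] w 0.0004 j [ 0.24 -0.35 -0.66  2.19  0.19  0.68  0.89]
[ 0.26 -0.34  0.55] [ 0.    -0.001 -0.002]
[0.69 0.07 1.12] [ 0.    -0.001 -0.002]
[1.07 0.37 1.61] [ 0.    -0.001 -0.002]
[1.45 0.64 2.11] [ 0.    -0.001 -0.002]
[1.84 0.88 2.63] [ 0.    -0.001 -0.002]
```

View pics/s20.png

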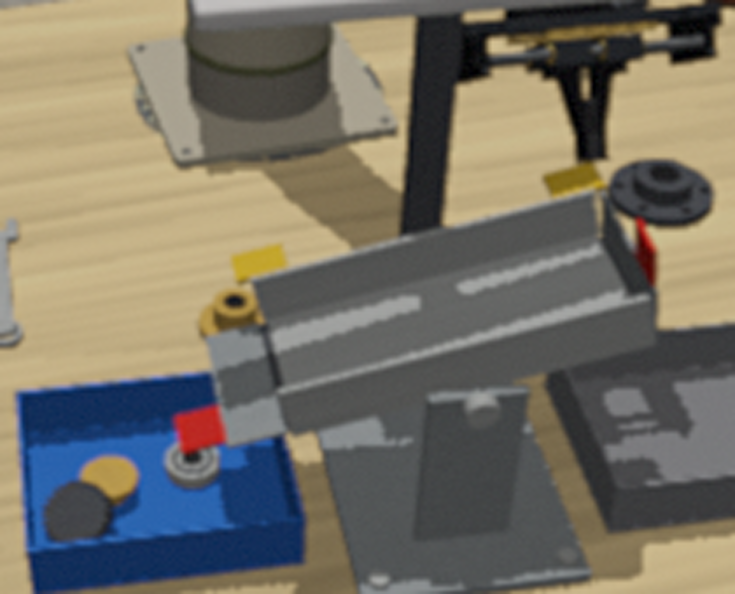

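>>> play_rows --moves '[[[0.3, -0.2, 0.6], [0, 0, 0], 0], [[0.7, 0, 1.1], [0, 0, 0], 0], [[1, 0.2, 1.5], [0, 0, 0], 0], [[1.3, 0.4, 1.9], [0, 0, 0], 0], [[1.45, 0.5, 2.1], [0, 0, 0], 0], [[1.45, 0.5, 2.1], [0, 0, 0], 0]]'

```text
time: 23.15
ee_pos: [0.5092, 0.1166, 0.2225]
eef_rot: [0.056, 0.945, -0.017, 0.321]
ft_force: [-3.2, 3.2, 8.1]
width: 0.0008
```

```bash
cat > tilt.py <<'E'
from h import *
from bench import *
import cv2
# tilt from yellow tab/red handle positions: fit phi by projecting far-wall rim vs image edges
p=camera("scene"); a=p["frame"].astype(int)
hsv=cv2.cvtColor(p["frame"],cv2.COLOR_RGB2HSV)
def rot(P,f):
    P=np.array(P,float);y=P[:,1]*np.cos(f)-(P[:,2]-160)*np.sin(f);z=P[:,1]*np.sin(f)+(P[:,2]-160)*np.cos(f)+160
    return np.c_[P[:,0],y,z]
def cen(P,f): return proj(p,stand(POSE)(rot(P,f))).mean(0)
yel=(hsv[:,:,0]>22)&(hsv[:,:,0]<33)&(hsv[:,:,1]>200)
red=((hsv[:,:,0]<5)|(hsv[:,:,0]>174))&(hsv[:,:,1]>180)
items={"tabR":(yel,(295,330),[(-82,-120,205)]),"handleR":(red,(270,310),[(35,-191,160)])}
for n,(m,(c0,c1),P) in items.items():
    mm=m.copy(); mm[:,:c0]=0; mm[:,c1:]=0; mm[:160]=0; mm[265:]=0
    v,u=np.nonzero(mm)
    if n=="tabR": k=v<205+40; 
    c=np.array([u.mean(),v.mean()])
    fs=np.linspace(-.2,.45,651); e=[np.hypot(*(cen(P,f)-c)) for f in fs]; i=int(np.argmin(e))
    ev=[abs((cen(P,f)-c)[1]) for f in fs]
    print(n,len(u),c.round(1),"phi",fs[i].round(3),"err",round(e[i],2),"phi by row",fs[int(np.argmin(ev))].round(3))
E
python3 look.py s21; python3 tilt.py; python3 arc.py 7 1 130 -82 .1 .05 0
```

```text
t 23.15 stand [-80.3 127.4 222.5] F [-3.2  3.2  8.1] w 0.0008 j [ 0.27 -0.32 -0.71  2.22  0.23  0.62  0.83]
red 288 301 237 249 leftcol rows 239 249
tabR 4 [313.8 193.2] phi 0.101 err 1.0 phi by row 0.093
handleR 133 [294.7 242.7] phi 0.091 err 0.71 phi by row 0.093
.1 124.9 224.8
.05 127.6 218.4
0 130.0 212.0
t 23.25 stand [-80.3 127.3 222.5] F [-2.1  3.   8.9] w 0.0006 j [ 0.27 -0.32 -0.71  2.22  0.23  0.62  0.83]
[-0.   -0.25 -0.28] [ 0.003  0.005 -0.002]
[0.38 0.02 0.22] [ 0.003  0.005 -0.002]
[0.77 0.26 0.73] [ 0.003  0.005 -0.002]
```

View pics/s21.png

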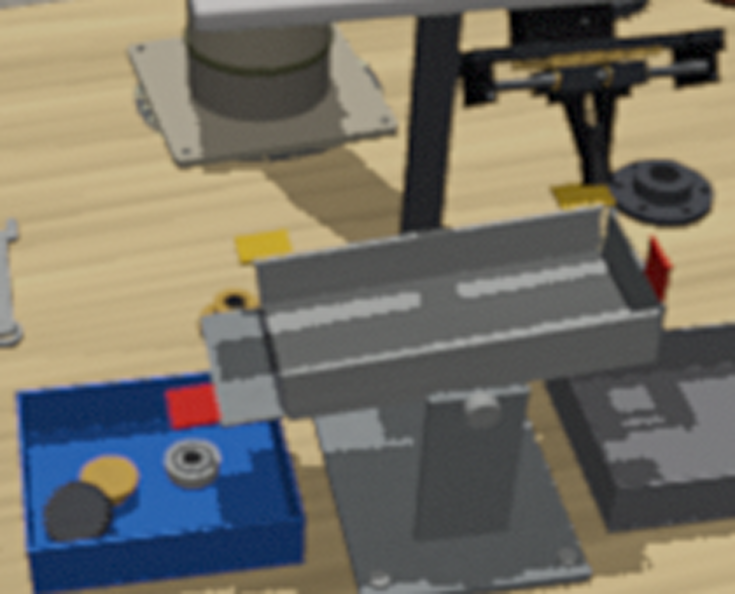

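>>> play_rows --moves '[[[0.3, 0.1, 0.35], [0, 0, 0], 0], [[0.55, 0.2, 0.7], [0, 0, 0], 0], [[0.55, 0.2, 0.7], [0, 0, 0], 0], [[0.55, 0.2, 0.7], [0, 0, 0], 0]]'

```text
time: 23.75
ee_pos: [0.5097, 0.1193, 0.2141]
eef_rot: [0.056, 0.945, -0.016, 0.322]
ft_force: [-0.3, 6.5, 7.3]
width: -0.0001
```

```bash
python3 tilt.py
python3 - <<'E'
import cv2,numpy as np
from h import *
from bench import *
p=camera("scene"); new=p["frame"]; ref=cv2.imread("pics/s9.png")[:,:,::-1]
rel([])
def c(f,c0,c1,r0=160,r1=265):
    h=cv2.cvtColor(np.ascontiguousarray(f),cv2.COLOR_RGB2HSV); m=((h[:,:,0]<5)|(h[:,:,0]>174))&(h[:,:,1]>180)
    v,u=np.nonzero(m[r0:r1,c0:c1]); return u.mean()+c0,v.mean()+r0,len(u)
for f in(ref,new): print(c(f,270,310),c(f,415,440))
g=lambda f: cv2.cvtColor(np.ascontiguousarray(f),cv2.COLOR_RGB2GRAY).astype(np.float32)
# shift of left part of tray (gate/spout) & tray right end
for (r0,r1,c0,c1) in((190,250,296,325),(185,245,395,432)):
    s,_=cv2.phaseCorrelate(g(ref)[r0:r1,c0:c1],g(new)[r0:r1,c0:c1],cv2.createHanningWindow((c1-c0,r1-r0),cv2.CV_32F)); print(np.round(s,2))
E
```

```text
tabR 4 [310.  193.5] phi 0.132 err 4.51 phi by row 0.099
handleR 129 [294.  239.6] phi 0.035 err 1.04 phi by row 0.036
t 23.85 stand [-80.1 130.1 214.1] F [-1.9  5.4  7. ] w 0.0004 j [ 0.29 -0.31 -0.73  2.23  0.26  0.6   0.8 ]
(np.float64(294.09923664122135), np.float64(238.48091603053433), 131) (np.float64(428.85714285714283), np.float64(204.34285714285716), 70)
(np.float64(294.03846153846155), np.float64(239.56923076923078), 130) (np.float64(428.546875), np.float64(203.359375), 64)
[-0.06  0.71]
[-0.37 -0.62]
```

>>> play_rows --moves '[[[0.1, 0.03, 0.12], [0, 0, 0], 0], [[0.18, 0.05, 0.25], [0, 0, 0], 0], [[0.18, 0.05, 0.25], [0, 0, 0], 0], [[0.18, 0.05, 0.25], [0, 0, 0], 0]]'

```text
time: 24.35
ee_pos: [0.5099, 0.1202, 0.2114]
eef_rot: [0.056, 0.945, -0.016, 0.322]
ft_force: [-2.6, 5.9, 9.4]
width: 0.0004
```

```bash
cat > cmp.py <<'E'
import cv2,numpy as np
from h import *
from bench import *
p=camera("scene"); new=p["frame"]; ref=cv2.imread("pics/s9.png")[:,:,::-1]; r0f=cv2.imread("pics/scene0.png")[:,:,::-1]
rel([])
def c(f,c0,c1,r0=160,r1=265):
    h=cv2.cvtColor(np.ascontiguousarray(f),cv2.COLOR_RGB2HSV); m=((h[:,:,0]<5)|(h[:,:,0]>174))&(h[:,:,1]>180)
    v,u=np.nonzero(m[r0:r1,c0:c1]); return np.round((u.mean()+c0,v.mean()+r0,len(u)),2)
for f in(r0f,ref,new): print(c(f,270,310),c(f,415,440))
g=lambda f: cv2.cvtColor(np.ascontiguousarray(f),cv2.COLOR_RGB2GRAY).astype(np.float32)
for (r0,r1,c0,c1) in((190,250,296,325),(185,245,395,432)):
    s,_=cv2.phaseCorrelate(g(ref)[r0:r1,c0:c1],g(new)[r0:r1,c0:c1],cv2.createHanningWindow((c1-c0,r1-r0),cv2.CV_32F)); print(np.round(s,2))
E
python3 cmp.py
```

```text
t 24.4 stand [-80.  131.  211.4] F [-3.5  6.   9.8] w 0.0003 j [ 0.29 -0.3  -0.74  2.23  0.26  0.6   0.79]
[nan nan  0.] [428.83 204.62  71.  ]
[294.1  238.48 131.  ] [428.86 204.34  70.  ]
[294.16 238.61 133.  ] [428.87 204.12  67.  ]
[-0.21 -0.09]
[-0.03 -0.05]cmp.py:8: RuntimeWarning: Mean of empty slice.
  v,u=np.nonzero(m[r0:r1,c0:c1]); return np.round((u.mean()+c0,v.mean()+r0,len(u)),2)
  ret = ret.dtype.type(ret / rcount)
```

>>> play_rows --moves '[[[-0.6, 0, -0.8], [0, 0, 0], 0], [[-2, 0, -2.7], [0, 0, 0], 0], [[-2.5, 3, -3.3], [0, 0, 0], 0], [[-2.5, 8, -3.3], [0, 0, 0], 0], [[-2.5, 13, -3.3], [0, 0, 0], 0], [[-2.5, 18, -3.3], [0, 0, 0], 0], [[-2.5, 18, -3.3], [0, 0, 0], 0]]'

```text
time: 25.28
ee_pos: [0.5292, 0.2988, 0.2484]
eef_rot: [0.056, 0.947, -0.016, 0.316]
ft_force: [-0.1, 0.2, -0.7]
width: 0.0006
```

```bash
python3 cmp.py 2>/dev/null
python3 - <<'E'
from bench import *
import cv2
p=camera("scene");cv2.imwrite("pics/s30.png",cv2.resize(p["frame"][:,:,::-1],None,fx=1.25,fy=1.25,interpolation=cv2.INTER_CUBIC))
p=camera("top");cv2.imwrite("pics/t30.png",cv2.resize(p["frame"][:,:,::-1],None,fx=1.25,fy=1.25,interpolation=cv2.INTER_CUBIC))
E
```

```text
t 25.32 stand [-81.6 308.9 248.7] F [-1.2 -0.6 -0.2] w 0.0005 j [ 0.36  0.09 -1.27  1.91  0.77  0.97  0.19]
[nan nan  0.] [428.83 204.62  71.  ]
[294.1  238.48 131.  ] [428.86 204.34  70.  ]
[294.16 238.6  131.  ] [429.07 204.44  71.  ]
[-0.18 -0.02]
[-0.05  0.03]
```

View pics/s30.png

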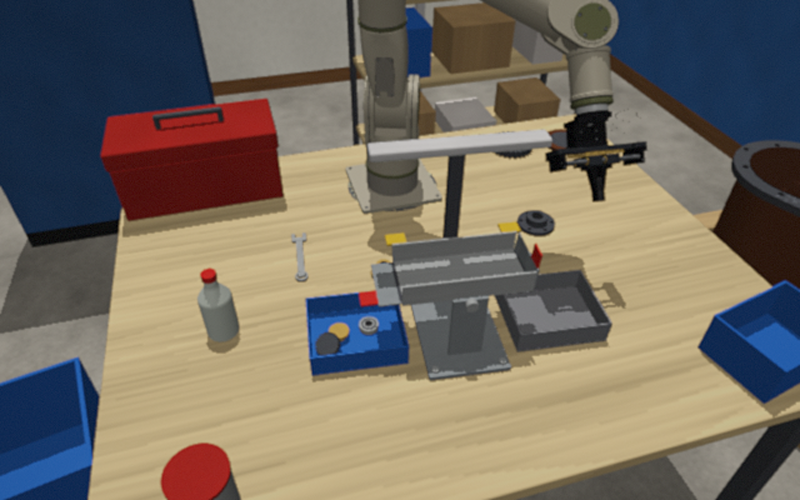

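View pics/t30.png

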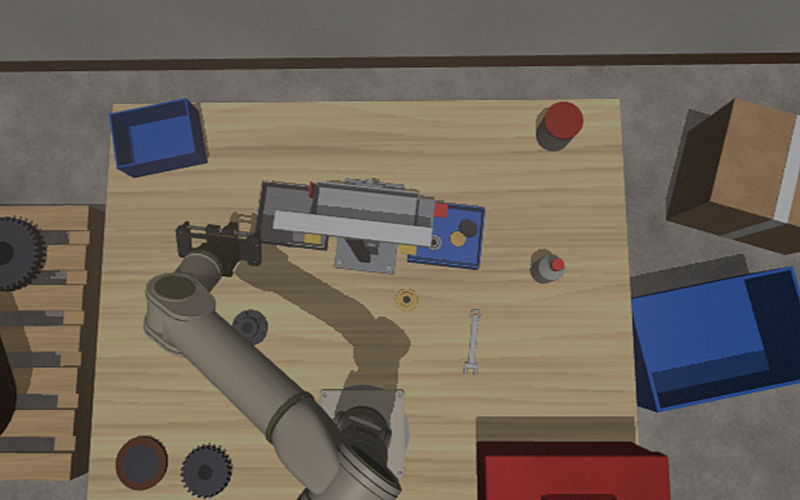

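```bash
python3 -c "
from bench import *
print(read_state()['time'],close_job())"
```

```text
the job is handed in; nothing more can be done
25.425 None
```

The job is done and handed in at 25.4 s. All three parts are in the blue bin, the tray is level and the gripper is clear of everything.

- **Gate:** I folded the right gate (blue bin's side) down by its handle until it met its stop, at about 5.6 N. In the scene picture it lay flush with the floor and the tray had not moved.
- **Tipping:** I pushed the right yellow tab down to about 0.21 rad with the tool leaning back under the lamp. The gear, bearing and small hub slid into the blue bin and stayed there.
- **Levelling:** I pushed the left yellow tab down until the tray matched its earlier level picture. The red handle was within 0.15 pixel, about 0.003 rad, both before and after I released the tab.
- **Final pictures:** The left gate looked unchanged in the pictures. The grey bin is empty, and by eye the flange, wrench, bottle and the larger hub on the bench are where they started. No unexpected force showed near the lamp.

On the way to the left tab the arm came close to two joint limits. I turned the gripper half a turn there to get clear of them. The automatic check of the yellow tab picked up too few pixels to be useful, so I relied on the handle and image comparison instead. No other check failed or disagreed.

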